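# Mount the keyhole plate on the tilting mixer

## Task

Lift the metal keyhole plate straight up out of its close-fitting tray by its grip bar and mount it on the mixer's sloping platform: put the wide ends of both keyholes over the two headed studs, press the plate in against the sprung pad and slide it down the slope, so that the studs run into the narrow slots and the plate stays locked behind both heads when let go. Use a light hand, never pushing the plate against the mixer with more than about 40 N, and leave the tray and the things around it where they stand.

Things in the scene. Friction and masses are not known exactly. Their poses are not given: they have to be found in the camera images.
- plate_grip (a point): Middle of the black grip bar on the loose aluminium keyhole plate (about 180 g). Plate 90 (x) x 134 (y) x 4 mm; the bar stands on its centre, 32 long (x), 14 wide (y), 44 high; this point is half-way up it, 26 mm above the plate's underside. z: plate normal, to the bar's top. Lying in its pocket the plate can be gripped only by this bar, across its 14 mm (closing along y).
- plate: The same plate; origin at the centre of its underside, same axes. Keyholes go through it at y = -52 and +52 mm: the wide round end (16.5 mm) is centred at x = -7 mm; from it a slot 8.5 mm wide runs towards +x and ends at x = +10 mm. At the start it lies flat in the tray pocket, the same way round as the tray.
- tray_mid (a point): Middle of the loose grey plastic tray (0.9 kg), 125 (x) x 169 (y) x 28 mm high; this point is 14 mm above the worktop, z is up. It has one pocket 93 x 137 mm, 16 mm deep, its floor 12 mm above the worktop, in which the plate lies with 1.5 mm of play all round, its top 12 mm below the rim.
- mixer: White tilting mixer fixed to the worktop, base 160 x 170 x 40 mm, carrying the sloping grey platform 142 (along the slope) x 164 mm, whose upper edge is about 145 mm high; origin at the centre of its underside, x towards its back (the platform's high side), z up.
- platform_mid (a point): Middle of the platform's upper face, 105 mm above the worktop. Face tilted 35 degrees: x points up the slope, away from the robot; z is the outward normal. Two steel studs stand on it at y = -52 and +52 mm, on a bar clamped anywhere within 12 mm up or down the slope of x = 0: their exact x is not reported, so look or feel for it (it cannot be pushed along).
- platform_top (a point): Middle of the platform's upper edge, x = +71 mm of platform_mid, same axes. The studs: shank 6 mm thick, head 13 mm wide with its top edge bevelled 1 mm, head's underside 7 mm and its top 11 mm above the face. With studs at x = s, the keyholes' wide ends go over them when the plate's centre is at x = s + 7 mm, and the plate stops, locked, at x = s - 7 mm.
- pad (a joint): How far the sprung black pad (28 mm disc, midway between the studs) is pressed in, m: 0 = out, 6 mm above the face; 0.006 = flush. 1.7 N per mm, about 10 N fully in. The 4 mm plate passes under the 7 mm high heads only with the pad in at least 3 mm (5 N). Let go, it pushes the locked plate up against the heads and reads about 0.003; an unlocked plate only about 0.001.
- jar: Glass jar, 68 mm wide, 103 mm high; origin at the centre of its underside. Bystander, leave alone.
- reagent: Small white reagent bottle with a red cap, 45 mm wide, 78 mm high; origin at the centre of its underside. Bystander, leave alone.
- timer: White lab timer lying on the worktop, 64 x 62 x 20 mm; origin at the centre of its underside. Bystander, leave alone.

How it is judged:
By the outcome, as a careful person would: the job done as asked, in the order asked, and still so for the second after the job is handed in, with the robot touching nothing.
It also fails if it takes over 67 s, if anything falls off the work surface, if the arm or the gripper's body presses on something with over 40 N, if the wrist force passes 120 N, or if a joint passes its speed limit or range.

## Robot

A 6-joint arm with a two-finger parallel gripper is mounted at the origin on a cart in front of the work surface, level with it; the furniture and walls round the work are solid. World frame = base frame: x ahead of the robot, y to its left, z up, the work surface at z = 0. Lengths are in mm, angles in rad, forces in N, time in s.
With the tool pointing down it reaches from about 350 to 875 mm from the base axis. Payload 4.2 kg.
Tool frame: the origin (TCP) lies midway between the tips of the shut fingers; the grasp point (between the pads) lies 19 mm behind it; z points along the fingers, y is the line along which they close (so a half turn about z gives the same grasp; the last joint's range is limited). The gripper opens to 85 mm and grips with 20 to 120 N. Pads are 22 mm wide; open, the fingers measure 114 mm over their backs; the gripper's body (76 mm by 85 mm) begins 54 mm behind the grasp point. The pads swing forward as they close: fully open they stand 13 mm farther back than shut.
Start: joints at [1.41, 0.385, 0.008, 0, -1.194, -0.259], TCP at [254.703, 570.724, 231.312] pointing down, gripper open.
Joint ranges: [-3.14, 3.14], [-1.21, 2.06], [-1.07, 1.41], [-3.16, 2.05], [-2.99, -0.16], [-3.1, 3.1]. Speed limits (rad/s): [2.79, 2.79, 3.14, 3.14, 3.14, 3.14].

## Interface

Orientations are given as a unit quaternion [x, y, z, w].
In Python, from bench import arm gives the robot as it stands.
- The arm moves only by the tool send_rows, never from a script. Its argument "targets" is a list of rows, each an object of numbers: "gripper": the gripper command: -1 is fully open, 1 is shut, values between are in proportion; "x", "y", "z": the shift along the tool's x, y, z in cm; "ax", "ay", "az": the turn, a rotation vector about the tool's x, y, z in degrees. A call has 1 to 5 rows; each row shifts and turns the commanded pose from where the row before left it, along the tool's axes as they then stand; what a row does not reach is not made up. A row lasts 1/12 s, in which the tool goes at most 41.7 mm and 7.16 degrees, less where a joint would pass 70% of its speed; a pose out of reach is approached as far as the arm can. A call is refused whole if a number of a shift passes 4.17 or a number of a turn 7.16, either way. A call with a gripper value outside its range is refused whole. The fingers move at their own pace and stop on an object; the grip force is fixed at half the most. Time passes only in rows, so rows that do not move let the fingers close. It gives the time, the measured TCP pose, the force, the opening and the grip force at its end, in the units of the state.
- arm.read_state(): the state, without advancing time (a new reading comes with each control period).
- arm.get_image(name): name is "scene" or "top"; returns (picture, depth): 420x560x3 uint8, red, green, blue; 420x560 float32, mm along the optical axis (not along the pixel's ray), 0 where there is no reading.
- arm.camera_model(name): a dict with "fx", "fy", "cx", "cy" (pixels), "distortion" ([k1, k2, p1, p2, k3] as OpenCV has them; the pictures are not rectified), "cam_to_world" (4x4, takes a point from camera to world coordinates). Camera axes: x right, y down, z forward; pixel columns grow to the right and rows downward; lengths in mm; the calibration is good to about 2 mm. A picture is of the moment at which its call begins. camera_model takes no time and is no camera call.
- arm.job_done(): hands the job in; it is judged then, once.
Trained networks look in the newest picture that a camera, given by its name, has taken for a name from the list of things; names that differ only in an ending like _2 or _b are one class to them, and where a whole thing is asked for, a point or a joint stands for the part that bears it (a point fixed in the world has none). Each returns a list of dicts, best first, with "score" (0 to 1); they miss things now and then, are a little off and sometimes report something else, mostly with a low value. They report only what shows in the picture. A call takes as long as a camera call.
- arm.boxes_of(camera, thing): "rect" ([left, top, width, height] in pixels, round what is visible of it).
The state is a dict: "clock": time; "joints": joint angles; "joint_vel": joint speeds; "joint_efforts": joint torques, N m; "position": TCP position; "ee_rot": TCP orientation; "contact_force": force on the tool from outside, world axes, zero at the start; "wrist_torque": the same for the moment, N m; "gripper_width": finger opening in mm; "grasp_force": force on a finger pad.
Only numpy, scipy, OpenCV 4.12 (cv2) and the standard library are available. Lean on these libraries where they do the work, as an engineer would, in place of code of your own. Each camera call takes 0.05 s, during which the arm holds its last target. There are 200 camera calls.

## Working session

There is one attempt and no reset: what is moved stays moved. The work goes in short steps, Python scripts to look and compute and a tool call to move; the robot and the scene stay as the last step left them, time stands still between calls to the robot, and variables do not carry over. Pictures are saved under pics/ and viewed, at most 10 in all, crops included, and the job is handed in when it is done.

Besides the shell and the picture viewer there is one more tool, called after ">>>" as a command line: name --argument value ..., lists and objects as JSON in quotes. send_rows: Moves the arm, as the interface text tells. Its arguments: {"type":"object","properties":{"targets":{"type":"array"}},"required":["targets"]}

```bash
ls; mkdir -p pics; python3 - <<'E'
from bench import arm
import cv2,numpy as np,json
print(arm.read_state())
for n in("scene","top"):
    im,d=arm.get_image(n); cv2.imwrite(f"pics/{n}0.png",im[:,:,::-1]); np.savez(f"{n}0.npz",im=im,d=d)
    m=arm.camera_model(n); print(n,m)
    for t in("plate","plate_grip","tray_mid","mixer","pad","platform_mid","jar","reagent","timer"):
        print(t,[(b['rect'],round(b['score'],2)) for b in arm.boxes_of(n,t)][:2])
E
```

```text
pics
{'clock': 0.0, 'joints': array([ 1.40960022e+00,  3.85586161e-01,  6.61300704e-03, -4.59199073e-04,
       -1.19399493e+00, -2.58630898e-01]), 'joint_vel': array([-5.61075011e-05,  6.85884173e-04, -5.08428372e-04,  1.89675387e-03,
       -1.83757151e-03, -2.80750554e-04]), 'joint_efforts': array([-6.84140487e-04, -3.92290735e+01,  1.88403028e+01,  4.18618307e+00,
       -4.63001488e-03, -3.45834252e-06]), 'position': array([254.48928703, 570.20459301, 230.20459935]), 'ee_rot': array([ 9.78030688e-01, -2.08458026e-01, -1.60266967e-04,  1.09498260e-03]), 'contact_force': array([-0.27939783,  0.08972432,  0.74311311]), 'wrist_torque': array([ 0.03695403,  0.02283944, -0.02358544]), 'grasp_force': 0.0, 'gripper_width': 85.52673033888023}
scene {'fx': 386.0532041060952, 'fy': 386.0532041060952, 'cx': 275.7175496301875, 'cy': 207.0627967487926, 'distortion': array([-0.10744156,  0.        ,  0.        ,  0.        ,  0.        ]), 'cam_to_world': array([[ 8.66699117e-01, -2.20402132e-01,  4.47499208e-01,
         8.49393946e+00],
       [-4.98525132e-01, -4.14129552e-01,  7.61557225e-
[... 819 characters left out ...]
0.        ]), 'cam_to_world': array([[ 1.10773147e-02, -9.97997759e-01,  6.22717060e-02,
         4.39885293e+02],
       [-9.99932407e-01, -1.08357828e-02,  4.21506032e-03,
        -8.73044684e+01],
       [-3.53185807e-03, -6.23141884e-02, -9.98050333e-01,
         1.62671779e+03],
       [ 0.00000000e+00,  0.00000000e+00,  0.00000000e+00,
         1.00000000e+00]])}
plate [([304.2, 182.0, 45.2, 36.0], 0.81)]
plate_grip [([304.1, 183.0, 45.5, 30.0], 0.73)]
tray_mid []
mixer [([155.1, 175.1, 67.2, 62.2], 0.58)]
pad [([185.7, 203.9, 9.4, 6.9], 0.63)]
platform_mid [([151.9, 179.3, 69.7, 48.9], 0.66)]
jar []
reagent [([385.7, 220.4, 18.4, 18.2], 0.8)]
timer [([184.8, 261.1, 23.0, 22.0], 0.92)]
```

```bash
python3 - <<'E'
import cv2
im=cv2.imread("pics/top0.png"); c=cv2.resize(im[160:290,130:420],None,fx=2.75,fy=2.75,interpolation=cv2.INTER_CUBIC); cv2.imwrite("pics/top0c.png",c)
im=cv2.imread("pics/scene0.png"); c=cv2.resize(im[130:330,160:380],None,fx=3,fy=3,interpolation=cv2.INTER_CUBIC); cv2.imwrite("pics/scene0c.png",c)
E
```

```text
(no output)
```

View pics/top0c.png

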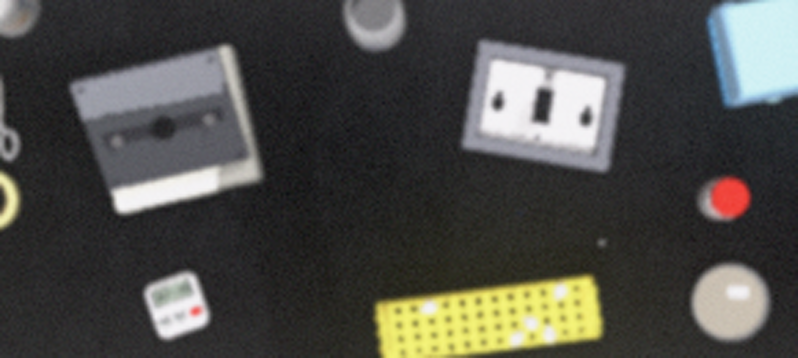

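View pics/scene0c.png

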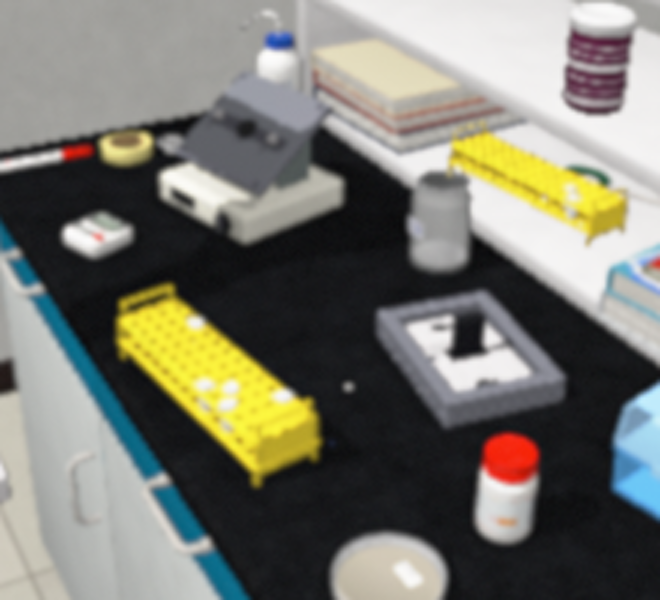

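The top view shows the tray with the bar at about pixel (327,198), the keyhole wide ends towards the robot, and the studs at about (172,211) and (206,203) with the pad between them. The scene view agrees with this.

```bash
cat > h.py <<'E'
import numpy as np,cv2
from bench import arm
def ray(n,uv):
    m=arm.camera_model(n);K=np.array([[m['fx'],0,m['cx']],[0,m['fy'],m['cy']],[0,0,1]])
    p=cv2.undistortPoints(np.array(uv,float).reshape(-1,1,2),K,m['distortion']).reshape(-1,2)
    T=m['cam_to_world'];r=np.c_[p,np.ones(len(p))]@T[:3,:3].T
    return T[:3,3],r
def atz(n,uv,z):
    o,r=ray(n,uv);return o+r*((z-o[2])/r[:,2])[:,None]
def cloud(n,d):
    v,u=np.mgrid[:d.shape[0],:d.shape[1]];o,r=ray(n,np.c_[u.ravel(),v.ravel()])
    return (o+r*d.reshape(-1,1)).reshape(*d.shape,3)
def proj(n,P):
    m=arm.camera_model(n);K=np.array([[m['fx'],0,m['cx']],[0,m['fy'],m['cy']],[0,0,1]])
    W=np.linalg.inv(m['cam_to_world']);r,_=cv2.Rodrigues(W[:3,:3])
    return cv2.projectPoints(np.array(P,float).reshape(-1,3),r,W[:3,3],K,m['distortion'])[0].reshape(-1,2)
E
python3 - <<'E'
from h import *
for n,box in(("top",(150,175,235,240)),("scene",(205,140,285,215))):
    f=np.load(n+"0.npz");C=cloud(n,f['d']);x0,y0,x1,y1=box
    P=C[y0:y1,x0:x1][f['d'][y0:y1,x0:x1]>0]
    # RANSAC for plane tilted 35deg
    rng=np.random.default_rng(0);best=None
    for _ in range(3000):
        a=P[rng.choice(len(P),3,False)];nn=np.cross(a[1]-a[0],a[2]-a[0])
        L=np.linalg.norm(nn)
        if L<500: continue
        nn/=L;nn*=np.sign(nn[2])
        if abs(nn[2]-np.cos(np.radians(35)))>.06:continue
        i=abs((P-a[0])@nn)<4
        if best is None or i.sum()>best.sum():best=i
    Q=P[best];c=Q.mean(0);nn=np.linalg.svd(Q-c)[2][2];nn*=np.sign(nn[2])
    print(n,len(Q),c,'tilt',np.degrees(np.arccos(nn[2])),'yaw(updir)',np.degrees(np.arctan2(-nn[1],-nn[0])),'rms',((Q-c)@nn).std())
    print('noise table', end=' ')
    # tray
f=np.load("top0.npz");C=cloud("top",f['d'])
print('table z',np.median(C[225:245,250:290,2]),C[225:245,250:290,2].std(),'tray rim', np.round(C[196:200,298:302,2],1).ravel(),'bar z',C[195:201,324:330,2].round())
g=cv2.cvtColor(f['im'],cv2.COLOR_RGB2GRAY);print(g[190:206,318:336]); print('stud/pad');print(g[198:216,166:212])
m=(g>75).astype(np.uint8);k,l,s,ce=cv2.connectedComponentsWithStats(m)
i=l[178,315] or l[180,310];print(s[i],ce[i])
ct=max(cv2.findContours((l==i).astype(np.uint8),cv2.RETR_EXTERNAL,cv2.CHAIN_APPROX_NONE)[0],key=cv2.contourArea)
w=atz("top",ct.reshape(-1,2),28)[:,:2].astype(np.float32);print('tray',cv2.minAreaRect(w))
mp=((g>170)).astype(np.uint8);k,l,s,ce=cv2.connectedComponentsWithStats(mp)
i=l[190,320];print(s[i]);ct=max(cv2.findContours((l==i).astype(np.uint8),cv2.RETR_EXTERNAL,cv2.CHAIN_APPROX_NONE)[0],key=cv2.contourArea)
print('plate',cv2.minAreaRect(atz("top",ct.reshape(-1,2),16)[:,:2].astype(np.float32)))
E
```

```text
top 1746 [567.51498906 214.76596305 106.51906744] tilt 34.24005011588182 yaw(updir) 13.152070414940864 rms 2.066947848727501
noise table scene 1071 [557.37030522 205.88941344  96.90321327] tilt 34.44175537835438 yaw(updir) 14.47843371020923 rms 1.8151434472999242
noise table table z -1.121925115655813 140.49342118381344 tray rim [-0.4  7.9 -1.1 -5.1  0.2 -1.8 -4.1 22.1  1.9 -4.5  1.  24.7 -1.9 -0.8
 -1.5 32.9] bar z [[  22.   28.   53.   53.   59.   58.]
 [  23.   38.   62.   58.   56.   65.]
 [   7.   49.   58.   67.   61.   61.]
 [  12.   57.   60.   68.   66. 1627.]
 [  11.   54.   60.   60.   61.   60.]
 [  20.   61.   57.   61.   55.   63.]]
[[243 243 243 243 243 244 242 236 226 211 204 200 210 229 241 244 244 243]
 [244 242 243 244 243 242 234 211 183 173 174 179 199 227 238 244 243 245]
 [243 243 243 243 243 240 223 164 122 113 121 136 168 209 238 243 243 243]
 [242 243 244 244 244 239 207 132  78  62  72  85 124 183 229 241 243 243]
 [243 243 244 244 244 236 198 124  58  50  50  57 113 182 231 242 242 243]
 [242 243 243 243 242 233 189 112  56  53  53  61 121 197 235 243 244 
[... 3796 characters left out ...]
 93  92  92  96  91  93]
 [ 94  92  89  82  81  80  91  94  91  94  93  93  93  94  95  87  95  94
   94  91  91  92  93  93  91  93  92  94  94  94  91  96  95  88  92  98
   95  90  93  93  94  95  90  94  90  94]
 [ 92  93  93  87  84  88  88  94  92  93  92  91  95  94  91  95  93  94
   91  90  92  91  95  96  93  92  91  91  91  90  88  89  91  94  95  93
   92  93  93  91  92  89  94  93  89  93]]
[ 298  174   60   49 2195] [327.18633257 198.0405467 ]
tray ((596.0565185546875, -210.53076171875), (174.76779174804688, 130.3471221923828), 80.82057189941406)
[ 304  181   46   34 1062]
plate ((597.4150390625, -209.95884704589844), (137.09564208984375, 90.68244934082031), 81.13090515136719)
```

```bash
cat >> h.py <<'E'
def blob(g,c,r=4,sign=1):
    x,y=int(round(c[0])),int(round(c[1]));w=g[y-r:y+r+1,x-r:x+r+1].astype(float)*sign
    t=np.percentile(w,70);w=np.clip(w-t,0,None);v,u=np.mgrid[y-r:y+r+1,x-r:x+r+1]
    return np.array([(u*w).sum(),(v*w).sum()])/w.sum()
def frame(yaw,tilt=35):
    y=np.radians(yaw);t=np.radians(tilt);X=np.array([np.cos(t)*np.cos(y),np.cos(t)*np.sin(y),np.sin(t)])
    Y=np.array([-np.sin(y),np.cos(y),0]);return np.c_[X,Y,np.cross(X,Y)]
E
python3 - <<'E'
from h import *
g=cv2.cvtColor(np.load("top0.npz")['im'],cv2.COLOR_RGB2GRAY);gs=cv2.cvtColor(np.load("scene0.npz")['im'],cv2.COLOR_RGB2GRAY)
sl,sr=blob(g,(172,211),3),blob(g,(206,203),3);pd=blob(g,(188.5,206.5),5,-1)
print(sl,sr,pd)
print(gs[162:180,228:258])
for c,yaw in((np.array([567.5,214.8,106.5]),13.8),(np.array([557.4,205.9,96.9]),13.8)):
    R=frame(yaw);n=R[:,2];o,r=ray("top",[sl,sr,pd])
    for it in range(3):
        S=np.array([o+q*(((c-o)@n+h)/(q@n)) for q,h in zip(r,(11,11,6))])
        d=S[0]-S[1];yaw=np.degrees(np.arctan2(-d[0],d[1]));n=frame(yaw)[:,2]
    print('studs tops',S.round(1),'dist',np.linalg.norm(d),'dz',d[2],'yaw',yaw)
    m=(S[0]+S[1])/2-11*n;print('foot mid',m,'s',(m[2]-105)/np.sin(np.radians(35)));print('scene pred',proj("scene",S))
# bar
w=g[186:208,316:338].astype(float);w=np.clip(150-w,0,None);v,u=np.mgrid[186:208,316:338];b=np.array([(u*w).sum(),(v*w).sum()])/w.sum();print('bar',b,atz("top",[b],40))
for t,c in(("jar",(266,167)),("timer",(196,272))):print(t,atz("top",[c],50))
E
```

```text
[172.13854167 211.16145833] [205.57789474 203.28526316] [188.68859649 205.93859649]
[[162 162 160 154 139 120 109 115 127 135 141 147 153 156 157 158 158 158
  158 158 158 158 158 159 158 159 158 158 158 159]
 [162 162 156 141 118 101  96 100 106 110 117 127 138 147 153 156 157 158
  159 159 159 158 158 158 158 158 158 158 158 158]
 [161 159 149 127 104  96  96  96  97  98 101 107 115 127 138 148 155 158
  158 158 158 158 157 158 158 159 159 159 159 159]
 [155 152 140 120 106 102  99  98  97  96  97  97 100 107 116 131 145 153
  156 158 158 159 158 158 158 159 159 158 159 159]
 [132 130 123 115 115 112 104  96  95  97  96  97  97  98 102 112 126 138
  147 153 156 157 158 158 159 158 159 158 159 158]
 [ 97 103 106 114 122 120 104  91  89  92  94  96  97  96  97 100 106 116
  128 138 147 153 156 158 158 159 159 159 158 159]
 [ 78  88  95 106 114 112  95  79  77  82  86  89  93  93  93  93  95  99
  106 115 127 138 148 153 157 158 158 159 159 158]
 [ 84  87  85  86  93  93  82  70  67  70  73  78  80  80  78  78  83  90
   96 100 107 115 127 138 148 155 158 159 159 159]
 [ 90  87  81  7
[... 1345 characters left out ...]
922139866437647 yaw 13.823577964991161
foot mid [561.83368363 213.22251278 102.38340227] s -4.561898935518439
scene pred [[232.15371786 166.59318   ]
 [250.2027848  174.80903326]
 [241.86665389 171.07760143]]
studs tops [[543.4 262.4 110.2]
 [568.2 161.5 110.2]
 [559.9 213.1 107.1]] dist 103.88834746669487 dz -0.0001693494139090035 yaw 13.823577964991154
foot mid [561.92130237 213.44871985 101.23706575] s -6.560475652871045
scene pred [[232.15400061 166.85184444]
 [250.20757311 175.08258029]
 [241.86930033 171.34189567]]
bar [326.88678866 197.98672833] [[ 594.90608375 -208.45144209   40.        ]]
jar [[689.49377192 -16.20050773  50.        ]]
timer [[358.81076707 197.08960797  50.        ]]
```

The scene view confirms the stud positions to within about 1 mm. Moving towards the tray.

>>> send_rows --targets '[{"x": 3, "y": 2.7, "z": 0, "ax": 0, "ay": 0, "az": 0, "gripper": -1}, {"x": 3, "y": 2.7, "z": 0, "ax": 0, "ay": 0, "az": 0, "gripper": -1}, {"x": 3, "y": 2.7, "z": 0, "ax": 0, "ay": 0, "az": 0, "gripper": -1}, {"x": 3, "y": 2.7, "z": 0, "ax": 0, "ay": 0, "az": 0, "gripper": -1}, {"x": 3, "y": 2.7, "z": 0, "ax": 0, "ay": 0, "az": 0, "gripper": -1}]'

```text
clock: 1.42
position: [337.0, 384.6, 231.5]
ee_rot: [0.978, -0.208, 0.0, -0.0]
contact_force: [0.2, 0.3, 0.7]
gripper_width: 85.4
grasp_force: 0.0
```

>>> send_rows --targets '[{"x": 3, "y": 2.7, "z": 0, "ax": 0, "ay": 0, "az": 0, "gripper": -1}, {"x": 3, "y": 2.7, "z": 0, "ax": 0, "ay": 0, "az": 0, "gripper": -1}, {"x": 3, "y": 2.7, "z": 0, "ax": 0, "ay": 0, "az": 0, "gripper": -1}, {"x": 3, "y": 2.7, "z": 0, "ax": 0, "ay": 0, "az": 0, "gripper": -1}, {"x": 3, "y": 2.7, "z": 0, "ax": 0, "ay": 0, "az": 0, "gripper": -1}]'

```text
clock: 1.83
position: [419.0, 200.1, 231.8]
ee_rot: [0.978, -0.208, 0.0, -0.0]
contact_force: [0.6, 0.6, -0.2]
gripper_width: 85.2
grasp_force: 0.0
```

>>> send_rows --targets '[{"x": 3, "y": 2.7, "z": 0, "ax": 0, "ay": 0, "az": 0, "gripper": -1}, {"x": 3, "y": 2.7, "z": 0, "ax": 0, "ay": 0, "az": 0, "gripper": -1}, {"x": 3, "y": 2.7, "z": 0, "ax": 0, "ay": 0, "az": 0, "gripper": -1}, {"x": 3, "y": 2.7, "z": 0, "ax": 0, "ay": 0, "az": 0, "gripper": -1}, {"x": 3, "y": 2.7, "z": 0, "ax": 0, "ay": 0, "az": 0, "gripper": -1}]'

```text
clock: 2.25
position: [501.1, 15.5, 231.8]
ee_rot: [0.978, -0.208, 0.0, -0.0]
contact_force: [0.8, 0.3, 0.4]
gripper_width: 85.3
grasp_force: 0.0
```

>>> send_rows --targets '[{"x": 3, "y": 2.7, "z": 0, "ax": 0, "ay": 0, "az": -3, "gripper": -0.3}, {"x": 3, "y": 2.7, "z": 0, "ax": 0, "ay": 0, "az": -3, "gripper": -0.3}, {"x": 3, "y": 2.7, "z": 0, "ax": 0, "ay": 0, "az": -3, "gripper": -0.3}, {"x": 3, "y": 2.7, "z": 0, "ax": 0, "ay": 0, "az": -3, "gripper": -0.3}, {"x": 0, "y": 0, "z": 0, "ax": 0, "ay": 0, "az": -3, "gripper": -0.3}]'

```text
clock: 2.67
position: [580.0, -129.4, 230.3]
ee_rot: [0.997, -0.08, 0.0, 0.001]
contact_force: [0.5, 1.0, 0.2]
gripper_width: 55.6
grasp_force: 0.0
```

```bash
cat >> h.py <<'E'
from scipy.spatial.transform import Rotation as Ro
def todo(pos,R):
    s=arm.read_state();C=Ro.from_quat(s['ee_rot']).as_matrix()
    print('t',round(s['clock'],2),'pos',s['position'].round(1),'F',s['contact_force'].round(1),'w',round(s['gripper_width'],1),'gf',round(s['grasp_force'],1))
    print('shift cm (tool now)',(C.T@(np.array(pos)-s['position'])/10).round(3),'turn deg',np.degrees(Ro.from_matrix(C.T@R).as_rotvec()).round(2))
    print('shift in target axes cm',(R.T@(np.array(pos)-s['position'])/10).round(3))
def tool(F): return np.c_[F[:,0],-F[:,1],-F[:,2]]
E
cat > t1.py <<'E'
from h import *
todo([596,-209.5,21],tool(frame(-9.0,0)))
E
python3 t1.py
```

```text
t 2.67 pos [ 580.  -129.4  230.3] F [0.5 1.  0.2] w 55.6 gf 0.0
shift cm (tool now) [ 2.848  7.615 20.942] turn deg [ 0.09 -0.04 -0.23]
shift in target axes cm [ 2.831  7.659 20.928]
```

>>> send_rows --targets '[{"x": 1.42, "y": 3.82, "z": 0, "ax": 0, "ay": 0, "az": -0.2, "gripper": -0.3}, {"x": 1.42, "y": 3.82, "z": 0, "ax": 0, "ay": 0, "az": 0, "gripper": -0.3}, {"x": 0, "y": 0, "z": 3.5, "ax": 0, "ay": 0, "az": 0, "gripper": -0.3}, {"x": 0, "y": 0, "z": 3.5, "ax": 0, "ay": 0, "az": 0, "gripper": -0.3}, {"x": 0, "y": 0, "z": 3.5, "ax": 0, "ay": 0, "az": 0, "gripper": -0.3}]'

```text
clock: 3.08
position: [593.7, -205.2, 125.5]
ee_rot: [0.997, -0.078, 0.001, -0.0]
contact_force: [0.6, 0.7, -0.7]
gripper_width: 55.4
grasp_force: 0.0
```

>>> send_rows --targets '[{"x": 0, "y": 0, "z": 2, "ax": 0, "ay": 0, "az": 0, "gripper": -0.3}, {"x": 0, "y": 0, "z": 0, "ax": 0, "ay": 0, "az": 0, "gripper": -0.3}]'

```text
clock: 3.25
position: [589.9, -203.6, 100.6]
ee_rot: [0.997, -0.078, -0.006, -0.001]
contact_force: [0.1, 0.6, -1.0]
gripper_width: 55.4
grasp_force: 0.0
```

```bash
python3 t1.py; python3 - <<'E'
from h import *
for n,b in(("scene",(270,170,370,270)),("top",(280,150,380,230))):
    im,d=arm.get_image(n);x0,y0,x1,y1=b
    cv2.imwrite(f"pics/{n}1.png",cv2.resize(im[y0:y1,x0:x1,::-1],None,fx=4,fy=4,interpolation=cv2.INTER_CUBIC))
a=cv2.imread("pics/scene1.png");b=cv2.imread("pics/top1.png");b=cv2.copyMakeBorder(b,0,400-b.shape[0],0,0,cv2.BORDER_CONSTANT)
cv2.imwrite("pics/a1.png",np.hstack([a,b]))
E
```

```text
t 3.25 pos [ 589.9 -203.6  100.6] F [ 0.1  0.6 -1. ] w 55.4 gf 0.0
shift cm (tool now) [0.787 0.488 7.953] turn deg [-0.03  0.65  0.07]
shift in target axes cm [0.698 0.483 7.961]
```

View pics/a1.png

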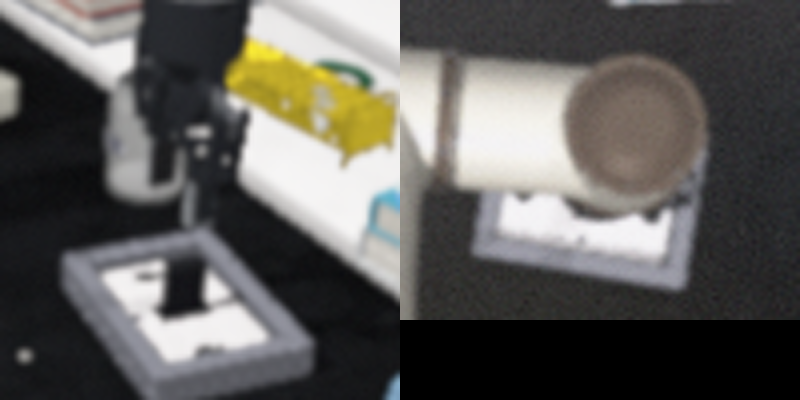

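```bash
python3 t1.py; python3 -c "
from h import *
s=arm.read_state();print(s['joints'].round(3),s['joint_vel'].round(3),s['joint_efforts'].round(1))"
```

```text
t 3.35 pos [ 593.9 -204.3  106.4] F [ 0.5 -0.2  2. ] w 55.9 gf 0.0
shift cm (tool now) [0.295 0.472 8.544] turn deg [0.04 0.03 0.18]
shift in target axes cm [0.292 0.478 8.543]
[-7.40e-02  4.98e-01 -1.45e-01  1.00e-03 -9.28e-01  1.49e+00] [ 0.003 -0.038  0.044  0.009  0.002 -0.002] [ -0.1 -40.1  15.    3.3  -0.   -0. ]
```

>>> send_rows --targets '[{"x": 0.28, "y": 0.47, "z": 0.8, "ax": 0, "ay": 0, "az": 0.15, "gripper": -0.3}, {"x": 0, "y": 0, "z": 2, "ax": 0, "ay": 0, "az": 0, "gripper": -0.3}, {"x": 0, "y": 0, "z": 2, "ax": 0, "ay": 0, "az": 0, "gripper": -0.3}, {"x": 0, "y": 0, "z": 1, "ax": 0, "ay": 0, "az": 0, "gripper": -0.3}, {"x": 0, "y": 0, "z": 0, "ax": 0, "ay": 0, "az": 0, "gripper": -0.3}]'

```text
clock: 3.77
position: [594.9, -209.2, 47.1]
ee_rot: [0.997, -0.079, -0.001, -0.0]
contact_force: [1.3, 0.5, -0.8]
gripper_width: 55.5
grasp_force: 0.0
```

```bash
python3 - <<'E'
from h import *
for n,b in(("scene",(270,170,370,270)),("top",(280,150,380,230))):
    im,d=arm.get_image(n);x0,y0,x1,y1=b
    cv2.imwrite(f"pics/{n}2.png",cv2.resize(im[y0:y1,x0:x1,::-1],None,fx=6,fy=6,interpolation=cv2.INTER_CUBIC))
E
python3 t1.py
```

```text
t 3.87 pos [ 596.6 -209.5   49.5] F [-0.4 -0.2 -0.1] w 55.6 gf 0.0
shift cm (tool now) [-0.061  0.009  2.846] turn deg [ 0.03 -0.11  0.03]
shift in target axes cm [-0.055  0.01   2.846]
```

View pics/scene2.png

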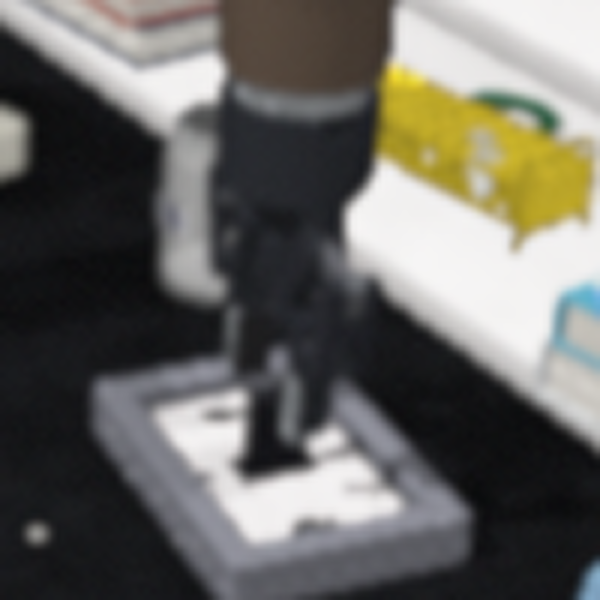

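The fingers stand either side of the bar, about crop (275,420), with the fingertips on both sides of it. I'll go down 2.8 cm and close.

>>> send_rows --targets '[{"x": -0.03, "y": 0, "z": 1.2, "ax": 0, "ay": 0, "az": 0, "gripper": -0.3}, {"x": 0, "y": 0, "z": 1.0, "ax": 0, "ay": 0, "az": 0, "gripper": -0.3}, {"x": 0, "y": 0, "z": 0.5, "ax": 0, "ay": 0, "az": 0, "gripper": -0.3}, {"x": 0, "y": 0, "z": 0, "ax": 0, "ay": 0, "az": 0, "gripper": -0.3}, {"x": 0, "y": 0, "z": 0, "ax": 0, "ay": 0, "az": 0, "gripper": 0.2}]'

```text
clock: 4.28
position: [595.1, -209.1, 20.8]
ee_rot: [0.997, -0.078, -0.001, 0.0]
contact_force: [-0.1, -0.4, 0.3]
gripper_width: 44.9
grasp_force: 0.0
```

>>> send_rows --targets '[{"x": 0, "y": 0, "z": 0, "ax": 0, "ay": 0, "az": 0, "gripper": 0.5}, {"x": 0, "y": 0, "z": 0, "ax": 0, "ay": 0, "az": 0, "gripper": 0.6}, {"x": 0, "y": 0, "z": 0, "ax": 0, "ay": 0, "az": 0, "gripper": 0.8}, {"x": 0, "y": 0, "z": 0, "ax": 0, "ay": 0, "az": 0, "gripper": 1}, {"x": 0, "y": 0, "z": 0, "ax": 0, "ay": 0, "az": 0, "gripper": 1}]'

```text
clock: 4.7
position: [595.5, -209.5, 21.9]
ee_rot: [0.997, -0.079, 0.0, 0.0]
contact_force: [-0.5, -1.7, 1.9]
gripper_width: 13.4
grasp_force: 58.8
```

```bash
python3 t1.py
```

```text
t 4.7 pos [ 595.5 -209.5   21.9] F [-0.5 -1.7  1.9] w 13.4 gf 58.8
shift cm (tool now) [ 0.044 -0.007  0.09 ] turn deg [ 0.02 -0.05 -0.01]
shift in target axes cm [ 0.045 -0.006  0.09 ]
```

>>> send_rows --targets '[{"x": 0, "y": 0, "z": -0.3, "ax": 0, "ay": 0, "az": 0, "gripper": 1}, {"x": 0, "y": 0, "z": -0.5, "ax": 0, "ay": 0, "az": 0, "gripper": 1}, {"x": 0, "y": 0, "z": -0.5, "ax": 0, "ay": 0, "az": 0, "gripper": 1}, {"x": 0, "y": 0, "z": -0.5, "ax": 0, "ay": 0, "az": 0, "gripper": 1}, {"x": 0, "y": 0, "z": -0.5, "ax": 0, "ay": 0, "az": 0, "gripper": 1}]'

```text
clock: 5.12
position: [595.3, -208.8, 44.8]
ee_rot: [0.997, -0.078, 0.0, -0.0]
contact_force: [0.4, -0.6, -2.6]
gripper_width: 13.2
grasp_force: 58.7
```

>>> send_rows --targets '[{"x": 0, "y": 0, "z": -0.7, "ax": 0, "ay": 0, "az": 0, "gripper": 1}, {"x": 0, "y": 0, "z": -2, "ax": 0, "ay": 0, "az": 0, "gripper": 1}, {"x": 0, "y": 0, "z": -3, "ax": 0, "ay": 0, "az": 0, "gripper": 1}, {"x": 0, "y": 0, "z": -3, "ax": 0, "ay": 0, "az": 0, "gripper": 1}, {"x": 0, "y": 0, "z": -3, "ax": 0, "ay": 0, "az": 0, "gripper": 1}]'

```text
clock: 5.53
position: [595.1, -208.7, 163.2]
ee_rot: [0.997, -0.078, 0.0, -0.0]
contact_force: [0.7, -0.1, -3.0]
gripper_width: 13.2
grasp_force: 58.7
```

>>> send_rows --targets '[{"x": 0, "y": 0, "z": -3, "ax": 0, "ay": 0, "az": 0, "gripper": 1}, {"x": 0, "y": 0, "z": -2, "ax": 0, "ay": 0, "az": 0, "gripper": 1}, {"x": 0, "y": 0, "z": -1, "ax": 0, "ay": 0, "az": 0, "gripper": 1}, {"x": 0, "y": 0, "z": 0, "ax": 0, "ay": 0, "az": 0, "gripper": 1}]'

```text
clock: 5.87
position: [596.5, -209.1, 224.8]
ee_rot: [0.997, -0.078, 0.003, 0.0]
contact_force: [-0.4, 0.2, -1.9]
gripper_width: 13.5
grasp_force: 58.8
```

```bash
cat > t2.py <<'E'
from h import *
import sys
M=np.array([561.9,213.4,101.3]);F=frame(13.8)   # stud foot mid
d,h=float(sys.argv[1]),float(sys.argv[2])   # plate centre x rel studs, underside height
# TCP 7 + (21.9-19-... ) above plate underside: TCP z 21.9 when underside at 12 ; TCP at plate x -1
off=np.array([-0.5,0,9.9])
todo(M+F@(np.array([d,0,h])+off),tool(F))
E
python3 t2.py 7 60
```

```text
t 5.87 pos [ 596.5 -209.1  224.8] F [-0.4  0.2 -1.9] w 13.5 gf 58.8
shift cm (tool now) [-13.254 -39.842   6.174] turn deg [  7.01  34.17 -22.03]
shift in target axes cm [ -0.932 -41.852   6.976]
```

>>> send_rows --targets '[{"x": -0.6, "y": -1.8, "z": 0, "ax": 0, "ay": 0, "az": 0, "gripper": 1}, {"x": -1.2, "y": -3.6, "z": 0, "ax": 0, "ay": 0, "az": 0, "gripper": 1}, {"x": -1.2, "y": -3.6, "z": 0, "ax": 0, "ay": 0, "az": 0, "gripper": 1}, {"x": -1.2, "y": -3.6, "z": 0, "ax": 0, "ay": 0, "az": 0, "gripper": 1}, {"x": -1.2, "y": -3.6, "z": 0, "ax": 0, "ay": 0, "az": 0, "gripper": 1}]'

```text
clock: 6.28
position: [565.6, -39.1, 219.0]
ee_rot: [0.997, -0.079, -0.002, 0.0]
contact_force: [0.9, 1.0, -2.2]
gripper_width: 13.4
grasp_force: 58.8
```

>>> send_rows --targets '[{"x": -1.2, "y": -3.6, "z": 0, "ax": 0, "ay": 0, "az": 0, "gripper": 1}, {"x": -1.2, "y": -3.6, "z": 0, "ax": 0, "ay": 0, "az": 0, "gripper": 1}, {"x": -1.2, "y": -3.6, "z": 0, "ax": 0, "ay": 0, "az": 0, "gripper": 1}, {"x": -1.2, "y": -3.6, "z": 0, "ax": 0, "ay": 0, "az": 0, "gripper": 1}, {"x": -1.2, "y": -3.6, "z": 0, "ax": 0, "ay": 0, "az": 0, "gripper": 1}]'

```text
clock: 6.7
position: [534.4, 148.0, 219.3]
ee_rot: [0.997, -0.079, -0.002, 0.001]
contact_force: [1.1, 0.7, -2.7]
gripper_width: 13.6
grasp_force: 58.8
```

>>> send_rows --targets '[{"x": -1.2, "y": -3.6, "z": 0, "ax": 0, "ay": 0, "az": 0, "gripper": 1}, {"x": -0.6, "y": -1.8, "z": 0, "ax": 1, "ay": 5, "az": -3.2, "gripper": 1}, {"x": 0, "y": 0, "z": 0, "ax": 1, "ay": 5, "az": -3.2, "gripper": 1}, {"x": 0, "y": 0, "z": 0, "ax": 1, "ay": 5, "az": -3.2, "gripper": 1}, {"x": 0, "y": 0, "z": 0, "ax": 1, "ay": 5, "az": -3.2, "gripper": 1}]'

```text
clock: 7.12
position: [525.6, 203.8, 219.6]
ee_rot: [0.984, 0.036, 0.176, -0.021]
contact_force: [2.0, -0.8, -2.0]
gripper_width: 13.0
grasp_force: 58.9
```

>>> send_rows --targets '[{"x": 0, "y": 0, "z": 0, "ax": 1, "ay": 5, "az": -3.1, "gripper": 1}, {"x": 0, "y": 0, "z": 0, "ax": 1, "ay": 5, "az": -3.1, "gripper": 1}, {"x": 0, "y": 0, "z": 0, "ax": 1, "ay": 4.2, "az": -3, "gripper": 1}, {"x": 0, "y": 0, "z": 0, "ax": 0, "ay": 0, "az": 0, "gripper": 1}]'

```text
clock: 7.45
position: [534.7, 193.1, 224.1]
ee_rot: [0.96, 0.085, 0.267, -0.022]
contact_force: [0.1, -2.5, -1.6]
gripper_width: 13.4
grasp_force: 59.1
```

```bash
python3 t2.py 7 40
```

```text
t 7.45 pos [534.7 193.1 224.1] F [ 0.1 -2.5 -1.6] w 13.4 gf 59.1
shift cm (tool now) [-3.427 -1.398  7.061] turn deg [ 2.2   3.94 -3.07]
shift in target axes cm [-3.833 -1.325  6.864]
```

>>> send_rows --targets '[{"x": -1, "y": -0.5, "z": 0, "ax": 1.1, "ay": 2, "az": -1.5, "gripper": 1}, {"x": -1, "y": -0.5, "z": 0, "ax": 1.1, "ay": 2, "az": -1.5, "gripper": 1}, {"x": -1, "y": -0.3, "z": 0, "ax": 0, "ay": 0, "az": 0, "gripper": 1}, {"x": -0.7, "y": 0, "z": 1, "ax": 0, "ay": 0, "az": 0, "gripper": 1}, {"x": 0, "y": 0, "z": 1, "ax": 0, "ay": 0, "az": 0, "gripper": 1}]'

```text
clock: 7.87
position: [529.0, 200.7, 209.8]
ee_rot: [0.953, 0.095, 0.286, -0.024]
contact_force: [0.7, -0.8, -0.7]
gripper_width: 13.2
grasp_force: 59.1
```

>>> send_rows --targets '[{"x": 0, "y": 0, "z": 1, "ax": 0, "ay": 0, "az": 0, "gripper": 1}, {"x": 0, "y": 0, "z": 0, "ax": 0, "ay": 0, "az": 0, "gripper": 1}, {"x": 0, "y": 0, "z": 0, "ax": 0, "ay": 0, "az": 0, "gripper": 1}, {"x": 0, "y": 0, "z": 0, "ax": 0, "ay": 0, "az": 0, "gripper": 1}]'

```text
clock: 8.2
position: [535.0, 205.1, 207.1]
ee_rot: [0.953, 0.096, 0.285, -0.023]
contact_force: [-0.1, 0.5, -1.9]
gripper_width: 13.6
grasp_force: 59.1
```

```bash
python3 t2.py 7 40
```

```text
t 8.2 pos [535.  205.1 207.1] F [-0.1  0.5 -1.9] w 13.6 gf 59.1
shift cm (tool now) [-2.951 -0.248  5.375] turn deg [ 1.9   1.78 -1.74]
shift in target axes cm [-3.111 -0.163  5.287]
```

```bash
python3 -c "
from h import *
s=arm.read_state();print(s['joints'].round(3),s['joint_vel'].round(3))"; python3 t2.py 7 40
```

```text
[ 0.476  0.089 -0.906  1.473 -0.161 -0.131] [-0.002 -0.014 -0.01   0.009  0.001 -0.006]
t 8.2 pos [535.  205.1 207.1] F [-0.1  0.5 -1.9] w 13.6 gf 59.1
shift cm (tool now) [-2.951 -0.248  5.375] turn deg [ 1.9   1.78 -1.74]
shift in target axes cm [-3.111 -0.163  5.287]
```

```bash
cat > k.py <<'E'
from h import *
from scipy.optimize import least_squares
D=[([1.40960022,.385586,.006613,-.000459,-1.193995,-.258631],[254.489,570.205,230.205],[.978030688,-.208458026,-.000160267,.00109498]),
   ([-.074,.498,-.145,.001,-.928,1.49],[593.9,-204.3,106.4],None)]
def fk(q,p):
    o,z0,a2,a3,e,L=p
    T=Ro.from_euler('z',q[0]-o)
    # arm plane: x forward. pitch p down: rotation about y by +p
    A=T*Ro.from_euler('y',q[1]); el=np.array([0,0,z0])+A.apply([0,0,a2])
    B=T*Ro.from_euler('y',q[1]-q[2]); w=el+B.apply([a3,0,e])
    C=B*Ro.from_euler('x',q[3])*Ro.from_euler('y',-q[4]);W=C*Ro.from_euler('x',q[5])
    return w+C.apply([L,0,0]),W
E
python3 - <<'E'
from k import *
s=arm.read_state();D.append((s['joints'],s['position'],s['ee_rot']))
def f(p): return np.concatenate([fk(np.array(q),p)[0]-P for q,P,_ in D]+[[(p[4]-0)*.01]])
r=least_squares(f,[.257,300,350,400,0,200],x_scale=[.01,10,10,10,10,10]);print(r.x.round(4),r.fun.round(1))
for q,P,e in D:
    if e is not None: print((fk(np.array(q),r.x)[1].inv()*Ro.from_quat(e)).as_matrix().round(3))
E
```

```text
[ 2.648000e-01  3.930521e+02  6.930479e+02  4.099802e+02 -4.761750e+01
  6.089214e+02] [ 3.  -3.3  0.2  0.9 -4.8  2.7 -3.7  8.4 -2.8 -0.5]
[[ 0.    -0.     1.   ]
 [-0.968  0.25   0.   ]
 [-0.25  -0.968  0.   ]]
[[-0.021 -0.176  0.984]
 [ 0.973 -0.231 -0.021]
 [ 0.231  0.957  0.176]]
```

```bash
sed -i "s/C=B\*Ro.from_euler('x',q\[3\])/C=B*Ro.from_euler('x',S4*q[3])/; s/W=C\*Ro.from_euler('x',q\[5\])/W=C*Ro.from_euler('x',-q[5])/; s/^def fk/S4=1\ndef fk/" k.py
python3 - <<'E'
import k
from k import *
s=arm.read_state();D.append((s['joints'],s['position'],s['ee_rot']))
D[1]=(D[1][0],D[1][1],Ro.from_matrix(tool(frame(-9.15,0))).as_quat())
for S in(1,-1):
  k.S4=S
  def f(p):
    o=[[(p[4])*.01]];c=Ro.from_rotvec(p[6:])
    for q,P,e in D:
        x,W=fk(np.array(q),p[:6]);o.append(x-P);o.append(300*((W*c).inv()*Ro.from_quat(e)).as_rotvec())
    return np.concatenate(o)
  best=min((least_squares(f,[.257,z,a,b,0,200,*c]) for z in(200,350) for a in(300,450) for b in(300,450) for c in([0,1.57,0],[1.5,0,0],[1.2,1.2,1.2],[-1.2,1.2,-1.2])),key=lambda r:r.cost)
  print(S,best.cost,best.x.round(4),best.fun.round(1))
E
```

```text
1 253136.91286370406 [ 2.920000e-01  4.359898e+02  6.910269e+02  4.213973e+02 -6.748200e+01
  6.291357e+02  2.263900e+00 -4.280000e-01  2.406500e+00] [-7.000e-01  1.940e+01 -8.300e+00 -1.700e+00  5.000e-01 -2.380e+01
  2.886e+02 -8.500e+00 -1.950e+01  9.000e-01  2.000e-01 -2.390e+01
  2.898e+02  1.300e+00 -3.000e+00  8.000e-01 -7.000e-01  4.770e+01
 -5.785e+02]
-1 10268.862401973955 [ 1.770000e-01  3.076750e+01  7.108584e+02  3.145203e+02  1.073461e+02
  4.284223e+02  2.464900e+00 -2.083300e+00  2.542400e+00] [   1.1  -56.2   -5.7   14.2   -9.7   -1.    -3.4   41.    41.2   17.8
   -9.5   -1.    -1.8   10.  -108.3  -32.    19.2    2.     5.2]
```

```bash
sed -i "s/o,z0,a2,a3,e,L=p/o,z0,a2,a3,e,L,b=p/; s/A.apply(\[0,0,a2\])/A.apply([0,b,a2])/" k.py
python3 - <<'E'
import k
from k import *
s=arm.read_state();D.append((s['joints'],s['position'],s['ee_rot']))
D[1]=(D[1][0],D[1][1],Ro.from_matrix(tool(frame(-9.15,0))).as_quat())
for S in(1,-1):
  k.S4=S
  def f(p):
    o=[[(p[4])*.01]];c=Ro.from_rotvec(p[7:])
    for q,P,e in D:
        x,W=fk(np.array(q),p[:7]);o.append(x-P);o.append(300*((W*c).inv()*Ro.from_quat(e)).as_rotvec())
    return np.concatenate(o)
  best=min((least_squares(f,[0,z,a,b,0,200,-160,*c]) for z in(200,350) for a in(300,450) for b in(300,450) for c in([0,1.57,0],[1.5,0,0],[1.2,1.2,1.2],[-1.2,1.2,-1.2])),key=lambda r:r.cost)
  print(S,best.cost,best.x.round(4).tolist(),best.fun.round(1))
E
```

```text
1 225903.191790809 [1.7393, 59.5693, 146.6061, 27.2907, -51.1287, -42.271, 608.7278, -2.6632, -1.5723, -2.0826] [-5.000e-01  1.000e+00 -1.420e+01 -5.010e+01 -5.630e+01  6.140e+01
  2.582e+02 -1.770e+01 -1.300e+00  6.700e+01 -5.540e+01  6.090e+01
  2.594e+02  2.750e+01  1.270e+01 -1.680e+01  1.116e+02 -1.224e+02
 -5.177e+02]
-1 9510.760216325507 [0.5578, 57.2051, 697.5729, 316.3607, 61.7164, 405.5115, 227.5641, -1.4994, 0.8372, -1.6319] [  0.6 -45.   14.9   8.1 -29.1  -8.7  -9.3  43.3  19.5  17.8 -28.8  -8.8
  -7.6 -24.6 -83.3 -26.   57.9  17.5  16.9]
```

```bash
python3 - <<'E'
import k
from k import *
s=arm.read_state();D.append((s['joints'],s['position'],s['ee_rot']))
c=Ro.from_matrix(np.array([[0,0,1],[-1,0,0],[0,-1,0]]))
for S in(1,-1):
  k.S4=S
  for q,P,e in D:
    x,W=fk(np.array(q),[0,0,0,0,0,0,0])
    if e is not None: print(S,np.degrees(((W*c).inv()*Ro.from_quat([*e,0] if len(e)==3 else e)).as_rotvec()).round(2))
  def f(p): return np.concatenate([fk(np.array(q),[0,*p])[0]-P for q,P,_ in D])
  r=least_squares(f,[300,400,400,0,200,-160]);print(r.x.round(1),r.fun.round(1),r.cost)
E
```

```text
1 [-0.01 -0.05  0.02]
1 [   3.53   26.81 -166.59]
[ 447.9  656.   405.3  -49.4  631.9 -161.2] [ 1.8 -0.3 -2.2  0.5 -0.9  3.4 -1.6  2.2 -1.2] 14.546267265432503
-1 [-0. -0. -0.]
-1 [ 0. -0.  0.]
[  37.8  682.9  301.1  117.7  425.1 -104.9] [ -58.2  -15.3   13.2   34.3   52.2   19.9   29.8 -107.9  -33.1] 10861.067065873194
```

```bash
cat > k.py <<'E'
from h import *
from scipy.optimize import least_squares
D=[([1.40960022,.385586,.006613,-.000459,-1.193995,-.258631],[254.489,570.205,230.205]),
   ([-.074,.498,-.145,.001,-.928,1.49],[593.9,-204.3,106.4]),
   ([.476,.089,-.906,1.473,-.161,-.131],[535,205.1,207.1])]
c0=Ro.from_matrix(np.array([[0,0,1],[-1,0,0],[0,-1,0]]))
def fk(q,p):
    z0,a2,a3,L,b=p
    T=Ro.from_euler('z',q[0]); el=np.array([0,0,z0])+(T*Ro.from_euler('y',q[1])).apply([0,0,a2])
    B=T*Ro.from_euler('y',q[1]-q[2]); Q=B*Ro.from_euler('x',-q[3]); C=Q*Ro.from_euler('y',-q[4])
    return el+B.apply([a3,0,0])+Q.apply([0,b,0])+C.apply([L,0,0]),C*Ro.from_euler('x',-q[5])*c0
P0=least_squares(lambda p:np.concatenate([fk(np.array(q),p)[0]-P for q,P in D]),[245,540,540,350,-150])
p=P0.x
lo=np.array([-3.14,-1.21,-1.07,-3.16,-2.99,-3.1]);hi=np.array([3.14,2.06,1.41,2.05,-.16,3.1])
def ik(pos,R,q0):
    g=lambda q:np.r_[fk(q,p)[0]-pos,300*(fk(q,p)[1].inv()*Ro.from_matrix(R)).as_rotvec()]
    return least_squares(g,np.clip(q0,lo+1e-3,hi-1e-3),bounds=(lo,hi))
E
python3 - <<'E'
from k import *
print(p.round(1),P0.fun.round(1))
M=np.array([561.9,213.4,101.3]);F=frame(13.8)
rng=np.random.default_rng(1)
for d,h in((7,60),(7,40),(7,20),(7,1),(-7,1)):
    pos=M+F@(np.array([d,0,h])+[-.5,0,9.9]);sol=set()
    for i in range(40):
        r=ik(pos,tool(F),rng.uniform(lo,hi))
        if r.cost<1e-2: sol.add(tuple(r.x.round(2)))
    print(d,h,sorted(sol))
E
```

```text
[ 161.   564.7  421.9  297.9 -159.7] [-0.1  0.   0.   0.  -0.1  0.   0.1 -0.3 -0.1]
7 60 []
7 40 []
7 20 []
7 1 []
-7 1 []
```

```bash
python3 - <<'E'
from k import *
M=np.array([561.9,213.4,101.3]);F=frame(13.8)
rng=np.random.default_rng(1)
for d,h in((7,60),(7,1)):
    pos=M+F@(np.array([d,0,h])+[-.5,0,9.9])
    for wide in(0,1):
        L,H=(lo,hi) if not wide else (np.full(6,-6.3),np.full(6,6.3))
        g=lambda q:np.r_[fk(q,p)[0]-pos,300*(fk(q,p)[1].inv()*Ro.from_matrix(tool(F))).as_rotvec()]
        rs=sorted((least_squares(g,rng.uniform(lo,hi),bounds=(L-1e-6,H+1e-6)) for i in range(60)),key=lambda r:r.cost)
        seen=[]
        for r in rs:
            if not any(np.allclose(r.x,s,atol=.03) for s in seen): seen.append(r.x);print(d,h,wide,round(r.cost,3),r.x.round(2))
            if len(seen)>7:break
E
```

```text
7 60 0 462.337 [ 0.41  0.14 -0.93  1.76 -0.16 -0.34]
7 60 0 1311.672 [ 0.1   0.2  -0.8  -3.16 -0.16 -1.44]
7 60 0 4912.162 [ 0.26  0.21 -0.5  -1.57 -0.16  3.1 ]
7 60 0 23072.785 [ 2.93 -1.21 -1.07  0.32 -2.41 -0.99]
7 60 0 24919.97 [-3.14 -1.21 -1.07  0.09 -2.55 -1.32]
7 60 0 41720.974 [-2.69 -1.21 -0.71 -1.47 -2.99  3.1 ]
7 60 0 69652.954 [ 3.14 -1.21 -0.7  -1.34 -2.99  3.1 ]
7 60 0 75087.886 [-2.74 -1.21  0.2   2.05 -2.99  0.36]
7 60 1 0.0 [-3.1  -1.82 -0.55 -0.36 -3.47  4.53]
7 60 1 0.0 [ 0.04  1.82 -2.59  2.78 -3.47  4.53]
7 60 1 0.0 [-2.98 -1.87 -0.94  0.88 -3.09 -0.63]
7 60 1 0.0 [ 0.17  1.87 -2.2  -2.26 -3.09  5.65]
7 60 1 0.0 [ 0.17  1.87 -2.2  -2.26 -3.09 -0.63]
7 60 1 0.0 [-3.1  -1.82 -0.55 -0.36 -3.47 -1.75]
7 60 1 0.0 [ 0.58  1.89 -2.16 -1.19 -3.35  0.11]
7 60 1 0.0 [-2.39 -1.85 -0.44 -2.48 -2.67  1.75]
7 1 0 639.922 [ 0.11  0.32 -0.73 -3.16 -0.16 -1.45]
7 1 0 928.688 [ 0.33  0.27 -0.86  2.05 -0.16 -0.56]
7 1 0 3593.696 [ 0.26  0.33 -0.44 -1.57 -0.16  3.1 ]
7 1 0 35269.512 [ 2.96 -1.21 -1.07  0.25 -2.43 -1.06]
7 1 0 36631.887 [-3.14 -1.21 -1.07  0.04 -2.54 -1.36]
7 1 0 55944.462 [-2.69 -1.21 -0.83 -1.46 -2.99  3.1 ]
7 1 0 84238.454 [ 3.14 -1.21 -0.82 -1.31 -2.99  3.1 ]
7 1 0 89147.653 [-2.75 -1.21  0.38  2.05 -2.99  0.37]
7 1 1 0.0 [-2.41 -1.97 -0.47 -2.6  -2.59  1.63]
7 1 1 0.0 [-3.1  -1.95 -0.57 -0.27 -3.57 -1.66]
7 1 1 0.0 [-3.1  -1.95 -0.57 -0.27 -3.57  4.62]
7 1 1 0.0 [ 3.88 -1.97 -0.47 -2.6  -2.59  1.63]
7 1 1 0.0 [ 0.73  1.97  3.61  0.55 -2.59  1.63]
7 1 1 0.0 [ 0.05  1.95 -2.57  2.87 -3.57 -1.66]
7 1 1 189.369 [ 3.5  -1.99 -0.98  1.38 -3.22 -0.29]
7 1 1 189.369 [ 0.35  1.99 -2.16  4.52 -3.22 -0.29]
```

```bash
cat > srch.py <<'E'
from k import *
M=np.array([561.9,213.4,101.3]);F=frame(13.8)
def pose(M,F,d,h,th,flip,gz=30.):
    # grip point in plate frame (0,0,gz) ; tool tilt th about plate y ; TCP 19mm ahead
    R=F@Ro.from_euler('y',th,degrees=True).as_matrix()
    T=tool(R)@(np.diag([-1,-1,1]) if flip else np.eye(3))
    return M+F@np.array([d,0,h+gz])+T[:,2]*19,T
if __name__=="__main__":
  rng=np.random.default_rng(1);S=rng.uniform(lo,hi,(25,6));S[:,0]=rng.uniform(-.5,1,25);S[:,1]=.3;S[:,2]=-.7
  for flip in(0,1):
    for th in(-25,-20,-15,-10,-5,5,10,15,20,25,30):
      pos,T=pose(M,F,0,1,th,flip)
      sol=set()
      for q0 in S:
        r=ik(pos,T,q0)
        if r.cost<1:sol.add(tuple(r.x.round(1)))
      print(flip,th,sorted(sol)[:6])
E
timeout 500 python3 srch.py
```

```text
0 -25 [(np.float64(-0.0), np.float64(0.4), np.float64(-0.8), np.float64(-2.8), np.float64(-0.7), np.float64(-1.7))]
0 -20 [(np.float64(0.0), np.float64(0.3), np.float64(-0.8), np.float64(-2.8), np.float64(-0.5), np.float64(-1.8))]
0 -15 [(np.float64(0.1), np.float64(0.3), np.float64(-0.7), np.float64(-2.6), np.float64(-0.3), np.float64(-1.9))]
0 -10 []
0 -5 []
0 5 []
0 10 []
0 15 [(np.float64(0.7), np.float64(0.3), np.float64(-0.7), np.float64(0.5), np.float64(-0.3), np.float64(0.7))]
0 20 [(np.float64(0.7), np.float64(0.3), np.float64(-0.5), np.float64(0.2), np.float64(-0.5), np.float64(0.9))]
0 25 [(np.float64(0.7), np.float64(0.4), np.float64(-0.4), np.float64(0.1), np.float64(-0.6), np.float64(1.0))]
0 30 [(np.float64(0.7), np.float64(0.4), np.float64(-0.3), np.float64(0.1), np.float64(-0.8), np.float64(1.1))]
1 -25 [(np.float64(-0.0), np.float64(0.4), np.float64(-0.8), np.float64(-2.8), np.float64(-0.7), np.float64(1.5))]
1 -20 [(np.float64(0.0), np.float64(0.3), np.float64(-0.8), np.float64(-2.8), np.float64(-0.5), np.float64(1.4))]
1 -15 [(np.float64(0.1), np.float64(0.3), np.float64(-0.7), np.float64(-2.6), np.float64(-0.3), np.float64(1.2))]
1 -10 []
1 -5 []
1 5 []
1 10 []
1 15 [(np.float64(0.7), np.float64(0.3), np.float64(-0.7), np.float64(0.5), np.float64(-0.3), np.float64(-2.5))]
1 20 [(np.float64(0.7), np.float64(0.3), np.float64(-0.5), np.float64(0.2), np.float64(-0.5), np.float64(-2.2))]
1 25 [(np.float64(0.7), np.float64(0.4), np.float64(-0.4), np.float64(0.1), np.float64(-0.6), np.float64(-2.1))]
1 30 [(np.float64(0.7), np.float64(0.4), np.float64(-0.3), np.float64(0.1), np.float64(-0.8), np.float64(-2.0))]
```

The arm model fits to within 0.3 mm. It shows the straight grip can't reach the slope, because J5 hits its -0.16 limit. A grip tilted 20° about the bar's closing axis can reach. I'll set the plate down on free worktop and regrip it tilted.

```bash
cat > t3.py <<'E'
from srch import *
import sys
x,y,z,yaw,tilt=map(float,sys.argv[1:6])
T=tool(frame(yaw,0)@Ro.from_euler('y',tilt,degrees=True).as_matrix())
todo([x,y,z],T)
r=ik(np.array([x,y,z]),T,arm.read_state()['joints']*.5+.5*np.array([.3,.3,-.5,0,-.9,1]));print('ik',r.cost.round(2),r.x.round(2))
E
python3 t3.py 540 -5 150 0 0; python3 -c "
from srch import *
a=np.array
for t in (0,20):
  pos,T=pose(a([540,-5,0.]),frame(0,0),0,0,t,0);r=ik(pos,T,a([.3,.3,-.5,0,-.9,1]));print(t,pos,r.cost,r.x.round(2))"
```

```text
t 8.2 pos [535.  205.1 207.1] F [-0.1  0.5 -1.9] w 13.6 gf 59.1
shift cm (tool now) [-6.273 20.642  2.968] turn deg [ -2.7  -33.18  11.15]
shift in target axes cm [ 0.504 21.01   5.706]
ik 0.0 [ 0.29  0.32 -0.32  0.   -0.94  1.28]
0 [540.  -5.  11.] 2.194463126905126e-26 [ 0.29  0.51 -0.45 -0.   -0.61  1.28]
20 [533.50161728  -5.          12.14584021] 1.2611876744365994e-25 [ 0.25  0.65 -0.18 -0.09 -1.09  1.38]
```

>>> send_rows --targets '[{"x": -0.53, "y": 3.44, "z": -0.3, "ax": 0, "ay": 0, "az": 0, "gripper": 1}, {"x": -0.53, "y": 3.44, "z": -0.3, "ax": 0, "ay": 0, "az": 0, "gripper": 1}, {"x": -0.53, "y": 3.44, "z": -0.3, "ax": 0, "ay": 0, "az": 0, "gripper": 1}, {"x": -0.53, "y": 3.44, "z": -0.3, "ax": 0, "ay": 0, "az": 0, "gripper": 1}, {"x": -0.53, "y": 3.44, "z": -0.3, "ax": 0, "ay": 0, "az": 0, "gripper": 1}]'

```text
clock: 8.62
position: [537.3, 42.8, 216.8]
ee_rot: [0.955, 0.095, 0.279, -0.02]
contact_force: [0.9, -1.8, -0.9]
gripper_width: 13.3
grasp_force: 59.6
```

>>> send_rows --targets '[{"x": -0.53, "y": 3.44, "z": -0.3, "ax": 0, "ay": 0, "az": 0, "gripper": 1}, {"x": 0, "y": 0, "z": 0, "ax": -0.5, "ay": -5.5, "az": 1.8, "gripper": 1}, {"x": 0, "y": 0, "z": 0, "ax": -0.5, "ay": -5.5, "az": 1.8, "gripper": 1}, {"x": 0, "y": 0, "z": 0, "ax": -0.5, "ay": -5.5, "az": 1.8, "gripper": 1}, {"x": 0, "y": 0, "z": 0, "ax": -0.5, "ay": -5.5, "az": 1.8, "gripper": 1}]'

```text
clock: 9.03
position: [540.9, 18.7, 219.7]
ee_rot: [0.994, 0.033, 0.1, -0.002]
contact_force: [1.2, -0.5, -1.8]
gripper_width: 13.6
grasp_force: 59.7
```

>>> send_rows --targets '[{"x": 0, "y": 0, "z": 0, "ax": -0.5, "ay": -5.5, "az": 1.9, "gripper": 1}, {"x": 0, "y": 0, "z": 0, "ax": -0.2, "ay": -5.5, "az": 1.9, "gripper": 1}, {"x": 0, "y": 0, "z": 0, "ax": 0, "ay": 0, "az": 0, "gripper": 1}, {"x": 0, "y": 0, "z": 0, "ax": 0, "ay": 0, "az": 0, "gripper": 1}]'

```text
clock: 9.37
position: [541.8, 18.0, 217.5]
ee_rot: [1.0, -0.001, 0.005, 0.005]
contact_force: [0.2, 1.1, -2.0]
gripper_width: 13.4
grasp_force: 59.7
```

```bash
python3 t3.py 540 -5 30 0 0
```

```text
t 9.37 pos [541.8  18.  217.5] F [ 0.2  1.1 -2. ] w 13.4 gf 59.7
shift cm (tool now) [-0.376  2.109 18.771] turn deg [ 0.58 -0.62 -0.09]
shift in target axes cm [-0.178  2.298 18.752]
ik 0.0 [ 0.29  0.48 -0.44  0.   -0.65  1.28]
```

>>> send_rows --targets '[{"x": -0.2, "y": 2.2, "z": 2, "ax": 0.6, "ay": -0.6, "az": -0.1, "gripper": 1}, {"x": 0, "y": 0, "z": 3.5, "ax": 0, "ay": 0, "az": 0, "gripper": 1}, {"x": 0, "y": 0, "z": 3.5, "ax": 0, "ay": 0, "az": 0, "gripper": 1}, {"x": 0, "y": 0, "z": 3.5, "ax": 0, "ay": 0, "az": 0, "gripper": 1}, {"x": 0, "y": 0, "z": 2.5, "ax": 0, "ay": 0, "az": 0, "gripper": 1}]'

```text
clock: 9.78
position: [536.4, -5.6, 66.2]
ee_rot: [1.0, -0.0, -0.001, 0.0]
contact_force: [-0.6, 0.2, -0.9]
gripper_width: 13.5
grasp_force: 59.7
```

>>> send_rows --targets '[{"x": 0, "y": 0, "z": 1.5, "ax": 0, "ay": 0, "az": 0, "gripper": 1}, {"x": 0, "y": 0, "z": 0, "ax": 0, "ay": 0, "az": 0, "gripper": 1}, {"x": 0, "y": 0, "z": 0, "ax": 0, "ay": 0, "az": 0, "gripper": 1}, {"x": 0, "y": 0, "z": 0, "ax": 0, "ay": 0, "az": 0, "gripper": 1}]'

```text
clock: 10.12
position: [539.9, -5.0, 55.0]
ee_rot: [1.0, 0.0, 0.002, 0.0]
contact_force: [0.6, -0.4, -2.1]
gripper_width: 13.4
grasp_force: 59.6
```

```bash
python3 t3.py 540 -5 10 0 0
```

```text
t 10.12 pos [539.9  -5.   55. ] F [ 0.6 -0.4 -2.1] w 13.4 gf 59.6
shift cm (tool now) [-0.008 -0.     4.501] turn deg [ 0.03 -0.2   0.05]
shift in target axes cm [7.000e-03 2.000e-03 4.501e+00]
ik 0.0 [ 0.29  0.51 -0.45  0.   -0.61  1.28]
```

>>> send_rows --targets '[{"x": 0, "y": 0, "z": 1.5, "ax": 0, "ay": -0.1, "az": 0, "gripper": 1}, {"x": 0, "y": 0, "z": 1.5, "ax": 0, "ay": 0, "az": 0, "gripper": 1}, {"x": 0, "y": 0, "z": 0.8, "ax": 0, "ay": 0, "az": 0, "gripper": 1}, {"x": 0, "y": 0, "z": 0, "ax": 0, "ay": 0, "az": 0, "gripper": 1}, {"x": 0, "y": 0, "z": 0, "ax": 0, "ay": 0, "az": 0, "gripper": 1}]'

```text
clock: 10.53
position: [539.7, -5.3, 16.3]
ee_rot: [1.0, 0.0, -0.0, 0.0]
contact_force: [-0.3, -0.5, -1.6]
gripper_width: 13.1
grasp_force: 59.7
```

>>> send_rows --targets '[{"x": 0, "y": 0, "z": 0.3, "ax": 0, "ay": 0, "az": 0, "gripper": 1}, {"x": 0, "y": 0, "z": 0.2, "ax": 0, "ay": 0, "az": 0, "gripper": 1}, {"x": 0, "y": 0, "z": 0.1, "ax": 0, "ay": 0, "az": 0, "gripper": 1}, {"x": 0, "y": 0, "z": 0, "ax": 0, "ay": 0, "az": 0, "gripper": 1}, {"x": 0, "y": 0, "z": 0, "ax": 0, "ay": 0, "az": 0, "gripper": 1}]'

```text
clock: 10.95
position: [539.6, -5.4, 9.9]
ee_rot: [1.0, 0.0, -0.0, 0.0]
contact_force: [-0.8, -0.6, 1.0]
gripper_width: 13.2
grasp_force: 60.0
```

```bash
python3 t3.py 540 -5 10 0 0
```

```text
t 10.95 pos [539.6  -5.4   9.9] F [-0.8 -0.6  1. ] w 13.2 gf 60.0
shift cm (tool now) [ 0.045 -0.036 -0.008] turn deg [0.05 0.03 0.  ]
shift in target axes cm [ 0.045 -0.036 -0.008]
ik 0.0 [ 0.29  0.51 -0.45 -0.   -0.61  1.28]
```

>>> send_rows --targets '[{"x": 0, "y": 0, "z": 0, "ax": 0, "ay": 0, "az": 0, "gripper": 0.4}, {"x": 0, "y": 0, "z": 0, "ax": 0, "ay": 0, "az": 0, "gripper": 0.1}, {"x": 0, "y": 0, "z": 0, "ax": 0, "ay": 0, "az": 0, "gripper": -0.1}, {"x": 0, "y": 0, "z": 0, "ax": 0, "ay": 0, "az": 0, "gripper": -0.1}, {"x": 0, "y": 0, "z": -0.5, "ax": 0, "ay": 0, "az": 0, "gripper": -0.1}]'

```text
clock: 11.37
position: [538.5, -5.6, 13.8]
ee_rot: [1.0, -0.0, -0.002, 0.001]
contact_force: [-0.7, 0.1, 0.0]
gripper_width: 46.8
grasp_force: 0.0
```

>>> send_rows --targets '[{"x": 0, "y": 0, "z": -1.5, "ax": 0, "ay": 0, "az": 0, "gripper": -0.1}, {"x": 0, "y": 0, "z": -3, "ax": 0, "ay": 0, "az": 0, "gripper": -0.1}, {"x": 0, "y": 0, "z": -3, "ax": 0, "ay": -4, "az": 0, "gripper": -0.1}, {"x": 0, "y": 0, "z": -3, "ax": 0, "ay": -4, "az": 0, "gripper": -0.1}, {"x": -2, "y": 3, "z": -1, "ax": 0, "ay": -4, "az": 0, "gripper": -0.1}]'

```text
clock: 11.78
position: [528.7, -32.7, 137.5]
ee_rot: [0.995, 0.003, -0.1, 0.0]
contact_force: [2.0, -0.3, 1.0]
gripper_width: 46.8
grasp_force: 0.0
```

>>> send_rows --targets '[{"x": -2, "y": 3.5, "z": 0, "ax": 0, "ay": -4, "az": 0, "gripper": -0.1}, {"x": -2, "y": 3.5, "z": 0, "ax": 0, "ay": -4, "az": 0, "gripper": -0.1}, {"x": -2, "y": 3.5, "z": 0, "ax": 0, "ay": 0, "az": 0, "gripper": -0.1}, {"x": -2, "y": 3.5, "z": 0, "ax": 0, "ay": 0, "az": 0, "gripper": -0.1}, {"x": 0, "y": 3.5, "z": 0, "ax": 0, "ay": 0, "az": 0, "gripper": -0.1}]'

```text
clock: 12.2
position: [444.1, -211.6, 157.5]
ee_rot: [0.985, -0.0, -0.174, 0.0]
contact_force: [0.1, 0.1, -0.4]
gripper_width: 46.8
grasp_force: 0.0
```

```bash
python3 - <<'E'
from h import *
im,d=arm.get_image("top");np.savez("top3.npz",im=im)
g=cv2.cvtColor(im,cv2.COLOR_RGB2GRAY);mp=(g>140).astype(np.uint8);k,l,s,ce=cv2.connectedComponentsWithStats(mp)
c=proj("top",[540,-5,4])[0];print(c)
x,y=c.astype(int)
for j in range(1,k):
    if 800<s[j][4]<3000:
        ct=max(cv2.findContours((l==j).astype(np.uint8),cv2.RETR_EXTERNAL,cv2.CHAIN_APPROX_NONE)[0],key=cv2.contourArea);print(s[j],ce[j],cv2.minAreaRect(atz("top",ct.reshape(-1,2),4)[:,:2].astype(np.float32)))
cv2.imwrite("pics/top3.png",cv2.resize(im[y-60:y+70,x-80:x+110,::-1],None,fx=4,fy=4,interpolation=cv2.INTER_CUBIC))
print(arm.read_state()['position'])
E
```

```text
[262.47755202 215.43407559]
[ 389  157   38   41 1160] [408.30086207 176.79913793] ((667.8842163085938, -472.5755615234375), (122.7061767578125, 112.159912109375), 11.064682006835938)
[ 454  168   39   38 1100] [473.02818182 186.48909091] ((641.9066162109375, -688.2166748046875), (121.2912826538086, 126.15128326416016), 0.9777541756629944)
[ 157  177   68   61 2458] [192.09316517 207.4719284 ] ((561.7550659179688, 226.46636962890625), (163.4178466796875, 188.85848999023438), 15.094108581542969)
[ 294  176   63   49 1491] [319.71898055 203.83769282] ((590.2073974609375, -207.9747314453125), (200.96694946289062, 133.00311279296875), 76.92333984375)
[506 198  36  31 893] [523.47816349 213.20268757] ((557.7421264648438, -856.8801879882812), (99.4097900390625, 112.02555084228516), 5.599242210388184)
[ 283  261   66   29 1435] [315.31916376 275.21811847] ((351.22344970703125, -174.379150390625), (71.4390640258789, 209.19398498535156), 8.077418327331543)
[ 236  279   44   46 1597] [258.24045085 301.05385097] ((267.87261962890625, 4.008460998535156), (130.34707641601562, 138.2176513671875), 83.63152313232422)
[ 445.13906822 -216.3049815   156.92356345]
```

View pics/top3.png

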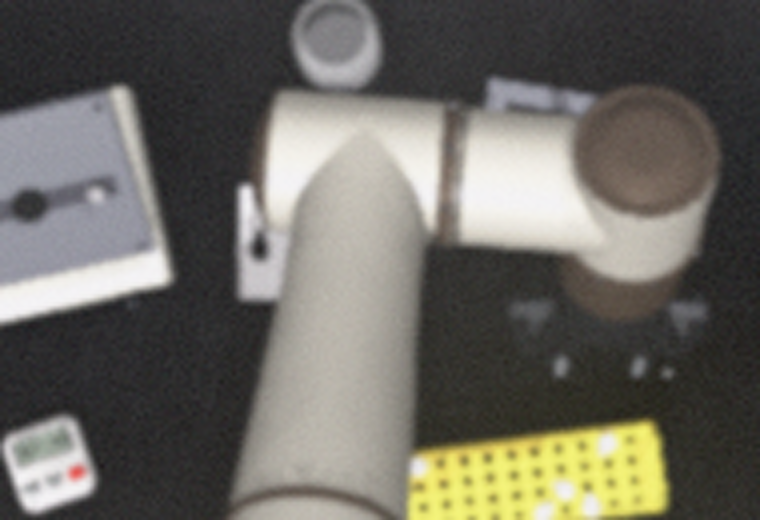

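```bash
python3 - <<'E'
from h import *
g=cv2.cvtColor(np.load("top3.npz")['im'],cv2.COLOR_RGB2GRAY).astype(float)
print(g[198:234,240:253].astype(int))
for c in(243,244,245,249,250):
    q=g[195:236,c];t=120;i=np.where(q>t)[0];a,b=i[0],i[-1]
    e0=195+a-(q[a]-t)/(q[a]-q[a-1]);e1=195+b+(q[b]-t)/(q[b]-q[b+1]);print(c,e0,e1,atz("top",[[c,e0],[c,e1],[c,(e0+e1)/2]],4)[:,:2].round(1).tolist())
r=[np.interp(120,g[k,238:244],np.arange(238,244)) for k in(208,212,225)];print('left edge',atz("top",[[a,k] for a,k in zip(r,(208,212,225))],4).round(1).tolist())
E
```

```text
[[ 44  45  48  51  63  72  87 114 170 226 240 242 243]
 [ 44  45  48  52  62  75  88 119 175 225 240 244 243]
 [ 46  59  77  89  91  80  88 119 182 227 241 243 243]
 [ 51  86 128 158 144 108  90 129 185 229 241 242 244]
 [ 61 116 182 217 193 136 103 130 187 231 242 242 243]
 [ 62 126 199 232 213 149 104 125 187 232 240 242 242]
 [ 63 125 200 233 215 160 103 124 187 229 238 240 240]
 [ 63 125 201 233 225 174 121 121 182 226 235 236 237]
 [ 64 127 201 236 229 186 138 130 175 221 232 231 234]
 [ 63 124 200 234 229 197 155 139 173 211 226 228 229]
 [ 66 125 197 230 224 202 174 154 167 199 222 223 224]
 [ 64 124 192 225 212 198 182 162 157 191 211 216 213]
 [ 66 119 187 217 204 198 191 163 151 177 195 204 206]
 [ 60 123 188 218 206 190 179 160 151 166 182 193 192]
 [ 65 123 190 217 203 176 151 140 144 166 182 184 183]
 [ 60 125 188 218 198 162 112 113 145 177 190 187 183]
 [ 64 119 185 207 188 141  89  89 134 178 197 198 196]
 [ 66 122 180 194 160 112  62  74 116 164 193 198 198]
 [ 71 121 165 175 138  88  51  53  98 158 186 199 199]
 [ 75 120 162 167 134  82  44  49  99 150 192 198 192]

[... 667 characters left out ...]
57  78  84  86  91  91  93  95  96  99 118 131]
 [ 45  48  44  43  50  49  52  48  48  55  74 105 133]
 [ 47  46  41  48  37  41  39  44  36  50  77 104 133]
 [ 37  40  45  49  41  46  42  45  47  54  83 112 134]]
243 200.44927536231884 229.35714285714286 [[587.6, 58.3], [494.6, 56.8], [541.0, 57.6]]
244 200.54716981132074 229.43333333333334 [[587.3, 55.1], [494.4, 53.6], [540.8, 54.3]]
245 201.42857142857142 229.46296296296296 [[584.5, 51.8], [494.4, 50.4], [539.4, 51.1]]
249 194.37012987012986 229.6 [[607.4, 39.3], [494.1, 37.6], [550.6, 38.4]]
250 194.1631205673759 229.5625 [[608.1, 36.1], [494.2, 34.4], [551.0, 35.2]]
left edge [[563.2, 64.6, 4.0], [550.3, 64.3, 4.0], [508.5, 62.6, 4.0]]
```

```bash
python3 t3.py 568.3 -5.3 105.2 0 20
```

```text
t 12.25 pos [ 445.1 -216.3  156.9] F [ 2.2 -3.   0.5] w 47.0 gf 0.0
shift cm (tool now) [ 13.238 -21.167   0.606] turn deg [ 0.09  0.04 -0.28]
shift in target axes cm [ 13.342 -21.1     0.648]
ik 0.0 [ 0.23  0.58 -0.02 -0.08 -1.31  1.37]
```

>>> send_rows --targets '[{"x": 1.9, "y": -3.0, "z": 0, "ax": 0, "ay": 0, "az": 0, "gripper": -0.1}, {"x": 1.9, "y": -3.0, "z": 0, "ax": 0, "ay": 0, "az": 0, "gripper": -0.1}, {"x": 1.9, "y": -3.0, "z": 0, "ax": 0, "ay": 0, "az": 0, "gripper": -0.1}, {"x": 1.9, "y": -3.0, "z": 0, "ax": 0, "ay": 0, "az": 0, "gripper": -0.1}, {"x": 1.9, "y": -3.0, "z": 0, "ax": 0, "ay": 0, "az": 0, "gripper": -0.1}]'

```text
clock: 12.67
position: [536.6, -59.0, 123.1]
ee_rot: [0.985, -0.0, -0.174, 0.0]
contact_force: [0.4, -1.0, 0.2]
gripper_width: 46.9
grasp_force: 0.0
```

>>> send_rows --targets '[{"x": 1.9, "y": -3.0, "z": 0, "ax": 0, "ay": 0, "az": -0.2, "gripper": -0.1}, {"x": 1.9, "y": -3.0, "z": 0, "ax": 0, "ay": 0, "az": 0, "gripper": -0.1}, {"x": 0, "y": 0, "z": 0, "ax": 0, "ay": 0, "az": 0, "gripper": -0.1}, {"x": 0, "y": 0, "z": 0, "ax": 0, "ay": 0, "az": 0, "gripper": -0.1}, {"x": 0, "y": 0, "z": 0, "ax": 0, "ay": 0, "az": 0, "gripper": -0.1}]'

```text
clock: 13.08
position: [571.2, -0.4, 109.9]
ee_rot: [0.985, 0.002, -0.175, 0.0]
contact_force: [-0.6, 0.2, -0.2]
gripper_width: 47.2
grasp_force: 0.0
```

```bash
python3 t3.py 534.1 -5.3 11.2 0 20
```

```text
t 13.08 pos [ 5.712e+02 -4.000e-01  1.099e+02] F [-0.6  0.2 -0.2] w 47.2 gf 0.0
shift cm (tool now) [-0.091  0.479 10.543] turn deg [0.08 0.12 0.19]
shift in target axes cm [-0.111  0.494 10.542]
ik 0.0 [ 0.24  0.65 -0.18 -0.09 -1.09  1.38]
```

>>> send_rows --targets '[{"x": -0.1, "y": 0.48, "z": 1, "ax": 0, "ay": 0.1, "az": 0.2, "gripper": -0.1}, {"x": 0, "y": 0, "z": 2.5, "ax": 0, "ay": 0, "az": 0, "gripper": -0.1}, {"x": 0, "y": 0, "z": 2, "ax": 0, "ay": 0, "az": 0, "gripper": -0.1}, {"x": 0, "y": 0, "z": 0, "ax": 0, "ay": 0, "az": 0, "gripper": -0.1}, {"x": 0, "y": 0, "z": 0, "ax": 0, "ay": 0, "az": 0, "gripper": -0.1}]'

```text
clock: 13.5
position: [551.0, -6.4, 58.8]
ee_rot: [0.985, -0.001, -0.174, 0.001]
contact_force: [0.3, 0.4, 1.1]
gripper_width: 46.7
grasp_force: 0.0
```

```bash
python3 t3.py 534.1 -5.3 11.2 0 20
```

```text
t 13.5 pos [551.   -6.4  58.8] F [0.3 0.4 1.1] w 46.7 gf 0.0
shift cm (tool now) [ 0.044 -0.122  5.055] turn deg [ 0.08  0.07 -0.11]
shift in target axes cm [ 0.038 -0.114  5.055]
ik 0.0 [ 0.24  0.65 -0.18 -0.09 -1.09  1.38]
```

>>> send_rows --targets '[{"x": 0.04, "y": -0.1, "z": 1, "ax": 0, "ay": 0, "az": -0.1, "gripper": -0.1}, {"x": 0, "y": 0, "z": 1.8, "ax": 0, "ay": 0, "az": 0, "gripper": -0.1}, {"x": 0, "y": 0, "z": 1.5, "ax": 0, "ay": 0, "az": 0, "gripper": -0.1}, {"x": 0, "y": 0, "z": 0.5, "ax": 0, "ay": 0, "az": 0, "gripper": -0.1}, {"x": 0, "y": 0, "z": 0, "ax": 0, "ay": 0, "az": 0, "gripper": -0.1}]'

```text
clock: 13.92
position: [535.3, -4.4, 12.9]
ee_rot: [0.985, 0.001, -0.174, 0.001]
contact_force: [-0.3, 0.4, 0.3]
gripper_width: 47.1
grasp_force: 0.0
```

>>> send_rows --targets '[{"x": 0, "y": 0, "z": 0, "ax": 0, "ay": 0, "az": 0, "gripper": -0.1}, {"x": 0, "y": 0, "z": 0, "ax": 0, "ay": 0, "az": 0, "gripper": -0.1}]'

```text
clock: 14.08
position: [537.1, -4.1, 14.4]
ee_rot: [0.985, 0.001, -0.172, 0.0]
contact_force: [0.0, 0.9, -0.6]
gripper_width: 47.1
grasp_force: 0.0
```

```bash
python3 t3.py 534.1 -5.3 11.2 0 20
```

```text
t 14.08 pos [537.1  -4.1  14.4] F [ 0.   0.9 -0.6] w 47.1 gf 0.0
shift cm (tool now) [-0.174  0.122  0.4  ] turn deg [ 0.05 -0.18  0.1 ]
shift in target axes cm [-0.173  0.122  0.4  ]
ik 0.0 [ 0.24  0.65 -0.18 -0.09 -1.09  1.38]
```

>>> send_rows --targets '[{"x": -0.1, "y": 0.12, "z": 0.3, "ax": 0, "ay": 0, "az": 0.1, "gripper": -0.1}, {"x": 0, "y": 0, "z": 0, "ax": 0, "ay": 0, "az": 0, "gripper": -0.1}, {"x": 0, "y": 0, "z": 0, "ax": 0, "ay": 0, "az": 0, "gripper": 0.2}, {"x": 0, "y": 0, "z": 0, "ax": 0, "ay": 0, "az": 0, "gripper": 0.4}, {"x": 0, "y": 0, "z": 0, "ax": 0, "ay": 0, "az": 0, "gripper": 0.5}]'

```text
clock: 14.5
position: [534.0, -5.3, 11.0]
ee_rot: [0.985, -0.0, -0.173, 0.001]
contact_force: [-0.9, 0.5, 1.1]
gripper_width: 21.3
grasp_force: 0.0
```

>>> send_rows --targets '[{"x": 0, "y": 0, "z": 0, "ax": 0, "ay": 0, "az": 0, "gripper": 0.6}, {"x": 0, "y": 0, "z": 0, "ax": 0, "ay": 0, "az": 0, "gripper": 0.7}, {"x": 0, "y": 0, "z": 0, "ax": 0, "ay": 0, "az": 0, "gripper": 1}, {"x": 0, "y": 0, "z": 0, "ax": 0, "ay": 0, "az": 0, "gripper": 1}, {"x": 0, "y": 0, "z": 0, "ax": 0, "ay": 0, "az": 0, "gripper": 1}]'

```text
clock: 14.92
position: [534.1, -5.3, 11.0]
ee_rot: [0.985, -0.0, -0.173, 0.001]
contact_force: [0.0, 0.9, 1.0]
gripper_width: 13.0
grasp_force: 58.6
```

```bash
python3 t3.py 534.1 -5.3 11.2 0 20; python3 -c "
from k import *
s=arm.read_state();print(fk(s['joints'],p)[0], s['joints'].round(4))"
```

```text
t 14.92 pos [534.1  -5.3  11. ] F [0.  0.9 1. ] w 13.0 gf 58.6
shift cm (tool now) [-0.003 -0.003 -0.021] turn deg [ 0.06 -0.05 -0.02]
shift in target axes cm [-0.003 -0.003 -0.021]
ik 0.0 [ 0.24  0.65 -0.18 -0.09 -1.09  1.38]
[533.90731528  -5.27440184  11.04221156] [ 0.2451  0.6473 -0.1795 -0.0927 -1.0845  1.383 ]
```

>>> send_rows --targets '[{"x": -0.17, "y": 0, "z": -0.47, "ax": 0, "ay": 0, "az": 0, "gripper": 1}, {"x": -0.34, "y": 0, "z": -0.94, "ax": 0, "ay": 0, "az": 0, "gripper": 1}, {"x": -0.85, "y": 0, "z": -2.35, "ax": 0, "ay": 0, "az": 0, "gripper": 1}, {"x": -1.2, "y": 0, "z": -3.29, "ax": 0, "ay": 0, "az": 0, "gripper": 1}, {"x": -1.2, "y": 0, "z": -3.29, "ax": 0, "ay": 0, "az": 0, "gripper": 1}]'

```text
clock: 15.33
position: [532.9, -5.4, 121.8]
ee_rot: [0.985, -0.0, -0.175, 0.001]
contact_force: [1.0, 0.6, -1.7]
gripper_width: 12.9
grasp_force: 58.5
```

>>> send_rows --targets '[{"x": -1.2, "y": 0, "z": -3.29, "ax": 0, "ay": 0, "az": 0, "gripper": 1}, {"x": -1.2, "y": 0, "z": -3.29, "ax": 0, "ay": 0, "az": 0, "gripper": 1}, {"x": -0.85, "y": 0, "z": -2.35, "ax": 0, "ay": 0, "az": 0, "gripper": 1}, {"x": 0, "y": 0, "z": 0, "ax": 0, "ay": 0, "az": 0, "gripper": 1}, {"x": 0, "y": 0, "z": 0, "ax": 0, "ay": 0, "az": 0, "gripper": 1}]'

```text
clock: 15.75
position: [534.1, -4.9, 217.9]
ee_rot: [0.985, -0.0, -0.171, -0.0]
contact_force: [-1.0, 0.0, -2.7]
gripper_width: 13.6
grasp_force: 58.6
```

```bash
cat > t4.py <<'E'
from k import *
import sys
M=np.array([561.9,213.4,101.3]);F=frame(13.8);O=np.array([-6.8,-0.3,11.0])
Tt=tool(F@Ro.from_euler('y',20,degrees=True).as_matrix())
def pos(d,h,y=0): return M+F@(np.array([d,y,h])+O)
def now():
    s=arm.read_state();return (F.T@(s['position']-M)-O),F.T@s['contact_force'],s
if __name__=="__main__":
    d,h=map(float,sys.argv[1:3]);todo(pos(d,h),Tt)
    q,f,s=now();print('plate in stud frame (x,y,h):',q.round(2),'F platform axes',f.round(1))
    r=ik(pos(d,h),Tt,s['joints']*.5+.5*np.array([.7,.3,-.6,.3,-.5,.9]));print('ik',r.cost.round(2),r.x.round(2),'j',s['joints'].round(2))
E
python3 t4.py 7 60; python3 t4.py 7 20|tail -1;python3 t4.py -7 1|tail -1
```

```text
t 15.75 pos [534.1  -4.9 217.9] F [-1.   0.  -2.7] w 13.6 gf 58.6
shift cm (tool now) [  0.879 -20.833   5.885] turn deg [ -0.6   34.57 -14.03]
shift in target axes cm [  2.214 -20.508   6.627]
plate in stud frame (x,y,h): [   8.86 -205.08  129.84] F platform axes [-2.3  0.2 -1.7]
ik 0.0 [ 0.72  0.23 -0.53  0.21 -0.59  0.93] j [ 0.25  0.42  0.02 -0.08 -1.5   1.34]
ik 0.0 [ 0.7   0.31 -0.52  0.23 -0.52  0.93] j [ 0.25  0.42  0.02 -0.08 -1.5   1.34]
ik 0.0 [ 0.69  0.34 -0.56  0.26 -0.45  0.89] j [ 0.25  0.42  0.02 -0.08 -1.5   1.34]
```

>>> send_rows --targets '[{"x": 0, "y": 0, "z": 0, "ax": -0.1, "ay": 5.7, "az": -2.3, "gripper": 1}, {"x": 0, "y": 0, "z": 0, "ax": -0.1, "ay": 5.7, "az": -2.3, "gripper": 1}, {"x": 0, "y": 0, "z": 0, "ax": -0.1, "ay": 5.7, "az": -2.3, "gripper": 1}, {"x": 0, "y": 0, "z": 0, "ax": -0.1, "ay": 5.7, "az": -2.3, "gripper": 1}, {"x": 0, "y": 0, "z": 0, "ax": -0.1, "ay": 5.7, "az": -2.3, "gripper": 1}]'

```text
clock: 16.17
position: [532.5, -5.2, 214.4]
ee_rot: [0.992, 0.099, 0.075, -0.012]
contact_force: [1.0, 0.3, -2.2]
gripper_width: 13.1
grasp_force: 58.5
```

>>> send_rows --targets '[{"x": 0, "y": -2, "z": 0, "ax": -0.1, "ay": 5.7, "az": -2.3, "gripper": 1}, {"x": 0, "y": -3.5, "z": 0, "ax": 0, "ay": 0, "az": 0, "gripper": 1}, {"x": 0, "y": -3.5, "z": 0, "ax": 0, "ay": 0, "az": 0, "gripper": 1}, {"x": 0, "y": -3.5, "z": 0, "ax": 0, "ay": 0, "az": 0, "gripper": 1}, {"x": 0, "y": -3.5, "z": 0, "ax": 0, "ay": 0, "az": 0, "gripper": 1}]'

```text
clock: 16.58
position: [494.6, 150.7, 214.3]
ee_rot: [0.985, 0.117, 0.122, -0.014]
contact_force: [1.4, -0.4, -1.6]
gripper_width: 13.6
grasp_force: 58.8
```

>>> send_rows --targets '[{"x": 0, "y": -3, "z": 0, "ax": 0, "ay": 0, "az": 0, "gripper": 1}, {"x": 0, "y": 0, "z": 0, "ax": 0, "ay": 0, "az": 0, "gripper": 1}, {"x": 0, "y": 0, "z": 0, "ax": 0, "ay": 0, "az": 0, "gripper": 1}, {"x": 0, "y": 0, "z": 0, "ax": 0, "ay": 0, "az": 0, "gripper": 1}]'

```text
clock: 16.92
position: [488.7, 178.9, 214.5]
ee_rot: [0.985, 0.118, 0.122, -0.014]
contact_force: [-0.4, -0.0, -2.0]
gripper_width: 13.6
grasp_force: 59.2
```

```bash
python3 t4.py 7 50
```

```text
t 16.92 pos [488.7 178.9 214.5] F [-0.4 -0.  -2. ] w 13.6 gf 59.2
shift cm (tool now) [ 2.763 -1.6    7.204] turn deg [ 0.12  0.84 -0.18]
shift in target axes cm [ 2.662 -1.577  7.247]
plate in stud frame (x,y,h): [  6.77 -15.77 127.21] F platform axes [-1.4  0.1 -1.4]
ik 0.0 [ 0.71  0.25 -0.52  0.22 -0.58  0.93] j [ 0.73  0.1  -0.51  0.17 -0.75  0.97]
```

>>> send_rows --targets '[{"x": 0.7, "y": -0.8, "z": 1.8, "ax": 0.1, "ay": 0.8, "az": -0.2, "gripper": 1}, {"x": 0.7, "y": -0.8, "z": 1.8, "ax": 0, "ay": 0, "az": 0, "gripper": 1}, {"x": 0.7, "y": 0, "z": 1.8, "ax": 0, "ay": 0, "az": 0, "gripper": 1}, {"x": 0.6, "y": 0, "z": 1.8, "ax": 0, "ay": 0, "az": 0, "gripper": 1}, {"x": 0, "y": 0, "z": 0, "ax": 0, "ay": 0, "az": 0, "gripper": 1}]'

```text
clock: 17.33
position: [529.1, 203.4, 149.3]
ee_rot: [0.985, 0.118, 0.128, -0.014]
contact_force: [0.2, -0.2, -1.9]
gripper_width: 13.5
grasp_force: 59.0
```

>>> send_rows --targets '[{"x": 0, "y": 0, "z": 0, "ax": 0, "ay": 0, "az": 0, "gripper": 1}, {"x": 0, "y": 0, "z": 0, "ax": 0, "ay": 0, "az": 0, "gripper": 1}, {"x": 0, "y": 0, "z": 0, "ax": 0, "ay": 0, "az": 0, "gripper": 1}]'

```text
clock: 17.58
position: [529.6, 205.4, 154.5]
ee_rot: [0.984, 0.119, 0.132, -0.017]
contact_force: [0.4, -0.8, -2.2]
gripper_width: 12.9
grasp_force: 59.0
```

```bash
python3 t4.py 7 25
```

```text
t 17.58 pos [529.6 205.4 154.5] F [ 0.4 -0.8 -2.2] w 12.9 gf 59.0
shift cm (tool now) [0.615 0.03  2.611] turn deg [-0.08 -0.24 -0.05]
shift in target axes cm [0.626 0.027 2.609]
plate in stud frame (x,y,h): [10.04  0.27 51.65] F platform axes [-1.1 -0.9 -1.9]
ik 0.0 [ 0.7   0.3  -0.52  0.23 -0.53  0.93] j [ 0.71  0.24 -0.52  0.22 -0.58  0.93]
```

>>> send_rows --targets '[{"x": 0.2, "y": 0, "z": 0.9, "ax": 0, "ay": -0.2, "az": 0, "gripper": 1}, {"x": 0.2, "y": 0, "z": 0.9, "ax": 0, "ay": 0, "az": 0, "gripper": 1}, {"x": 0.2, "y": 0.03, "z": 0.8, "ax": 0, "ay": 0, "az": 0, "gripper": 1}, {"x": 0, "y": 0, "z": 0, "ax": 0, "ay": 0, "az": 0, "gripper": 1}, {"x": 0, "y": 0, "z": 0, "ax": 0, "ay": 0, "az": 0, "gripper": 1}]'

```text
clock: 18.0
position: [541.5, 208.3, 128.9]
ee_rot: [0.984, 0.119, 0.128, -0.016]
contact_force: [-0.2, -0.5, -1.6]
gripper_width: 13.6
grasp_force: 59.1
```

```bash
python3 - <<'E'
from h import *
im,d=arm.get_image("top");np.savez("top4.npz",im=im);im2,d=arm.get_image("scene");np.savez("scene4.npz",im=im2)
a=cv2.resize(im[165:245,145:235,::-1],(540,480),interpolation=cv2.INTER_CUBIC);cv2.imwrite("pics/top4.png",a)
b=cv2.resize(im2[140:220,200:290,::-1],(540,480),interpolation=cv2.INTER_CUBIC)
cv2.imwrite("pics/both4.png",cv2.resize(np.vstack([a,b]),(450,600*8//6)) if 0 else cv2.resize(np.hstack([a,b]),(800,356)))
E
python3 t4.py 7 14
```

```text
t 18.1 pos [541.8 208.7 129.9] F [ 0.1 -0.1 -1.2] w 13.4 gf 59.1
shift cm (tool now) [0.424 0.053 0.937] turn deg [-0.05  0.04  0.01]
shift in target axes cm [0.424 0.052 0.938]
plate in stud frame (x,y,h): [ 6.23  0.52 24.26] F platform axes [-0.6 -0.2 -1. ]
ik 0.0 [ 0.69  0.32 -0.52  0.23 -0.51  0.93] j [ 0.7   0.3  -0.52  0.23 -0.53  0.93]
```

View pics/both4.png

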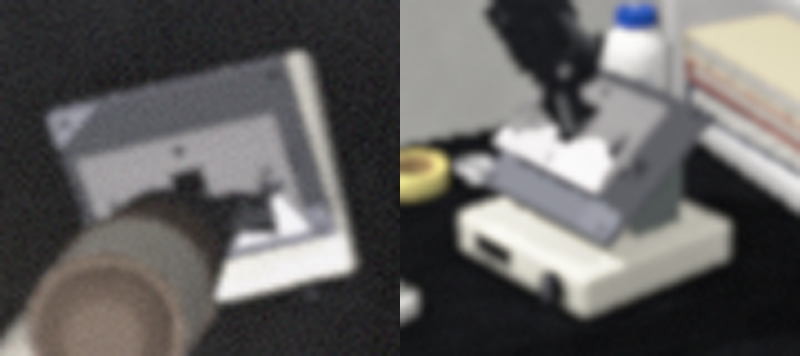

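The plate is held parallel over the platform. In the top view its upper edge runs from about (163,200.3) to (206.9,190.4). I'll compare this with the predicted corner positions.

```bash
python3 - <<'E'
from t4 import *
q,f,s=now();print(q)
W=lambda a:M+F@(q+np.array(a))
names=[("TL",(45,67,4)),("TR",(45,-67,4)),("BR",(-45,-67,4)),("BL",(-45,67,4))]
P=np.array([W(a) for _,a in names])
print('top',proj("top",P).round(2).tolist());print('scene',proj("scene",P).round(2).tolist())
g=cv2.cvtColor(np.load("top4.npz")['im'],cv2.COLOR_RGB2GRAY).astype(float)
# upper edge location along columns: gradient subpixel vs predicted line
a,b=proj("top",P)[:2];
for t in(.1,.2,.35,.5,.65,.8,.9):
    c=a+(b-a)*t;col=int(round(c[0]));yp=a[1]+(b-a)[1]*(col-a[0])/(b-a)[0]
    r=np.arange(int(yp)-6,int(yp)+7);v=g[r,col];gr=np.diff(v);gr=np.clip(gr,0,None)*(abs(r[:-1]+.5-yp)<4);print('col',col,'pred',yp.round(2),'obs',((r[:-1]+.5)*gr).sum()/gr.sum())
a,b=proj("top",P)[1:3]
for t in(.1,.2,.3,.4,.5):
    c=a+(b-a)*t;row=int(round(c[1]));xp=a[0]+(b-a)[0]*(row-a[1])/(b-a)[1]
    r=np.arange(int(xp)-5,int(xp)+6);v=g[row,r];gr=np.clip(-np.diff(v),0,None)*(abs(r[:-1]+.5-xp)<3.5);print('row',row,'pred',xp.round(2),'obs',((r[:-1]+.5)*gr).sum()/gr.sum(), v.astype(int))
E
```

```text
[ 6.22571005  0.51825525 24.26032223]
top [[161.35, 200.71], [205.65, 190.27], [213.69, 215.82], [170.7, 225.9]]
scene [[235.97, 152.77], [259.66, 162.56], [243.79, 181.61], [220.73, 170.51]]
col 166 pred 199.62 obs 199.61267605633802
col 170 pred 198.67 obs 198.544776119403
col 177 pred 197.02 obs 196.731884057971
col 184 pred 195.37 obs 194.86065573770492
col 190 pred 193.96 obs 193.81506849315068
col 197 pred 192.31 obs 192.21428571428572
col 201 pred 191.36 obs 191.2391304347826
row 193 pred 206.51 obs 206.76470588235293 [156 157 157 162 157 143 126 103  95  94  95]
row 195 pred 207.14 obs 207.5735294117647 [157 156 160 160 156 141 111 101  92  95  92]
row 198 pred 208.08 obs 208.3082191780822 [160 157 161 163 154 139 108  91  90  90  91]
row 200 pred 208.71 obs 208.91666666666666 [158 159 156 160 158 148 123  96  89  88  91]
row 203 pred 209.66 obs 209.9264705882353 [130 127 143 158 159 150 124  95  92  91  93]
```

>>> send_rows --targets '[{"x": 0.12, "y": -0.02, "z": 0.25, "ax": 0, "ay": 0, "az": 0, "gripper": 1}, {"x": 0.14, "y": 0, "z": 0.3, "ax": 0, "ay": 0, "az": 0, "gripper": 1}, {"x": 0.1, "y": 0, "z": 0.28, "ax": 0, "ay": 0, "az": 0, "gripper": 1}, {"x": 0, "y": 0, "z": 0, "ax": 0, "ay": 0, "az": 0, "gripper": 1}, {"x": 0, "y": 0, "z": 0, "ax": 0, "ay": 0, "az": 0, "gripper": 1}]'

```text
clock: 18.52
position: [547.1, 210.1, 122.6]
ee_rot: [0.984, 0.119, 0.129, -0.016]
contact_force: [0.4, 0.5, -1.7]
gripper_width: 13.3
grasp_force: 59.1
```

>>> send_rows --targets '[{"x": 0, "y": 0, "z": 0, "ax": 0, "ay": 0, "az": 0, "gripper": 1}, {"x": 0, "y": 0, "z": 0, "ax": 0, "ay": 0, "az": 0, "gripper": 1}]'

```text
clock: 18.68
position: [547.1, 210.2, 123.0]
ee_rot: [0.984, 0.119, 0.129, -0.016]
contact_force: [-1.1, 0.8, -2.5]
gripper_width: 13.2
grasp_force: 59.1
```

```bash
python3 t4.py 6.6 9
```

```text
t 18.68 pos [547.1 210.2 123. ] F [-1.1  0.8 -2.5] w 13.2 gf 59.1
shift cm (tool now) [0.196 0.073 0.612] turn deg [-0.06  0.02  0.  ]
shift in target axes cm [0.196 0.072 0.613]
plate in stud frame (x,y,h): [ 6.86  0.72 15.43] F platform axes [-2.1  1.1 -1.6]
ik 0.0 [ 0.69  0.33 -0.52  0.24 -0.5   0.93] j [ 0.7   0.31 -0.52  0.23 -0.51  0.93]
```

>>> send_rows --targets '[{"x": 0.05, "y": 0, "z": 0.19, "ax": 0, "ay": 0, "az": 0, "gripper": 1}, {"x": 0.05, "y": 0, "z": 0.19, "ax": 0, "ay": 0, "az": 0, "gripper": 1}, {"x": 0, "y": 0, "z": 0, "ax": 0, "ay": 0, "az": 0, "gripper": 1}, {"x": 0, "y": 0, "z": 0, "ax": 0, "ay": 0, "az": 0, "gripper": 1}]'

```text
clock: 19.02
position: [549.0, 210.6, 119.3]
ee_rot: [0.984, 0.119, 0.129, -0.016]
contact_force: [0.0, -0.1, -1.5]
gripper_width: 13.5
grasp_force: 59.1
```

```bash
python3 t4.py 6.6 9|sed -n 4p
```

```text
plate in stud frame (x,y,h): [ 6.28  0.65 11.31] F platform axes [-0.9 -0.1 -1.2]
```

>>> send_rows --targets '[{"x": 0.05, "y": 0, "z": 0.14, "ax": 0, "ay": 0, "az": 0, "gripper": 1}, {"x": 0.03, "y": 0, "z": 0.09, "ax": 0, "ay": 0, "az": 0, "gripper": 1}, {"x": 0, "y": 0, "z": 0, "ax": 0, "ay": 0, "az": 0, "gripper": 1}, {"x": 0, "y": 0, "z": 0, "ax": 0, "ay": 0, "az": 0, "gripper": 1}]'

```text
clock: 19.35
position: [550.3, 210.9, 117.4]
ee_rot: [0.984, 0.119, 0.129, -0.016]
contact_force: [0.6, 0.7, -3.3]
gripper_width: 13.4
grasp_force: 59.1
```

```bash
python3 t4.py 6.6 9|sed -n 4p
```

```text
plate in stud frame (x,y,h): [6.35 0.68 8.94] F platform axes [-1.3  0.6 -3.1]
```

>>> send_rows --targets '[{"x": 0.03, "y": 0, "z": 0.09, "ax": 0, "ay": 0, "az": 0, "gripper": 1}, {"x": 0.03, "y": 0, "z": 0.09, "ax": 0, "ay": 0, "az": 0, "gripper": 1}, {"x": 0, "y": 0, "z": 0, "ax": 0, "ay": 0, "az": 0, "gripper": 1}, {"x": 0, "y": 0, "z": 0, "ax": 0, "ay": 0, "az": 0, "gripper": 1}]'

```text
clock: 19.68
position: [551.4, 211.3, 115.9]
ee_rot: [0.984, 0.119, 0.129, -0.016]
contact_force: [-0.2, -0.3, -0.8]
gripper_width: 13.3
grasp_force: 59.2
```

```bash
python3 t4.py 6.6 9|sed -n 4p
```

```text
plate in stud frame (x,y,h): [6.41 0.74 7.13] F platform axes [-0.7 -0.2 -0.5]
```

>>> send_rows --targets '[{"x": 0.03, "y": 0, "z": 0.09, "ax": 0, "ay": 0, "az": 0, "gripper": 1}, {"x": 0.03, "y": 0, "z": 0.09, "ax": 0, "ay": 0, "az": 0, "gripper": 1}, {"x": 0, "y": 0, "z": 0, "ax": 0, "ay": 0, "az": 0, "gripper": 1}, {"x": 0, "y": 0, "z": 0, "ax": 0, "ay": 0, "az": 0, "gripper": 1}]'

```text
clock: 20.02
position: [552.4, 211.5, 114.5]
ee_rot: [0.984, 0.119, 0.129, -0.016]
contact_force: [-1.4, 0.1, 1.9]
gripper_width: 13.3
grasp_force: 59.6
```

```bash
python3 t4.py 6.6 9|sed -n 4p
```

```text
plate in stud frame (x,y,h): [6.48 0.76 5.4 ] F platform axes [-0.   0.4  2.3]
```

The force rises at about 1.7 N/mm with no stiff contact, so the heads are through the keyholes and the plate is on the sprung pad. Pressing further.

>>> send_rows --targets '[{"x": 0.03, "y": 0, "z": 0.09, "ax": 0, "ay": 0, "az": 0, "gripper": 1}, {"x": 0.03, "y": 0, "z": 0.09, "ax": 0, "ay": 0, "az": 0, "gripper": 1}, {"x": 0, "y": 0, "z": 0, "ax": 0, "ay": 0, "az": 0, "gripper": 1}, {"x": 0, "y": 0, "z": 0, "ax": 0, "ay": 0, "az": 0, "gripper": 1}]'

```text
clock: 20.35
position: [553.4, 211.8, 113.0]
ee_rot: [0.984, 0.119, 0.129, -0.016]
contact_force: [-3.8, -0.7, 4.6]
gripper_width: 13.5
grasp_force: 60.0
```

```bash
python3 t4.py 6.6 9|sed -n 4p
```

```text
plate in stud frame (x,y,h): [6.46 0.76 3.53] F platform axes [-0.5  0.2  5.9]
```

>>> send_rows --targets '[{"x": -0.14, "y": 0, "z": 0.05, "ax": 0, "ay": 0, "az": 0, "gripper": 1}, {"x": -0.14, "y": 0, "z": 0.05, "ax": 0, "ay": 0, "az": 0, "gripper": 1}, {"x": -0.14, "y": 0, "z": 0.05, "ax": 0, "ay": 0, "az": 0, "gripper": 1}, {"x": 0, "y": 0, "z": 0, "ax": 0, "ay": 0, "az": 0, "gripper": 1}]'

```text
clock: 20.68
position: [551.0, 211.8, 111.5]
ee_rot: [0.984, 0.12, 0.131, -0.017]
contact_force: [-1.7, -1.3, 5.7]
gripper_width: 13.7
grasp_force: 60.3
```

```bash
python3 t4.py 6.6 9|sed -n 4p
```

```text
plate in stud frame (x,y,h): [3.65 1.3  3.62] F platform axes [ 1.7 -0.8  5.8]
```

>>> send_rows --targets '[{"x": -0.14, "y": 0.02, "z": 0.05, "ax": 0, "ay": 0, "az": 0, "gripper": 1}, {"x": -0.14, "y": 0, "z": 0.05, "ax": 0, "ay": 0, "az": 0, "gripper": 1}, {"x": 0, "y": 0, "z": 0, "ax": 0, "ay": 0, "az": 0, "gripper": 1}, {"x": 0, "y": 0, "z": 0, "ax": 0, "ay": 0, "az": 0, "gripper": 1}, {"x": 0, "y": 0, "z": 0, "ax": 0, "ay": 0, "az": 0, "gripper": 1}]'

```text
clock: 21.1
position: [548.9, 211.3, 109.9]
ee_rot: [0.984, 0.12, 0.131, -0.017]
contact_force: [-1.8, 0.1, 6.0]
gripper_width: 13.3
grasp_force: 60.3
```

```bash
python3 t4.py -7 3.5
```

```text
t 21.1 pos [548.9 211.3 109.9] F [-1.8  0.1  6. ] w 13.3 gf 60.3
shift cm (tool now) [-0.745  0.133  0.278] turn deg [-0.16 -0.21  0.04]
shift in target axes cm [-0.744  0.132  0.281]
plate in stud frame (x,y,h): [0.95 1.32 3.59] F platform axes [2.  0.5 5.9]
ik 0.0 [ 0.7   0.33 -0.56  0.26 -0.46  0.89] j [ 0.69  0.33 -0.54  0.25 -0.47  0.91]
```

>>> send_rows --targets '[{"x": -0.14, "y": 0.03, "z": 0.05, "ax": 0, "ay": 0, "az": 0, "gripper": 1}, {"x": -0.14, "y": 0.02, "z": 0.05, "ax": 0, "ay": 0, "az": 0, "gripper": 1}, {"x": -0.14, "y": 0, "z": 0.05, "ax": 0, "ay": 0, "az": 0, "gripper": 1}, {"x": 0, "y": 0, "z": 0, "ax": 0, "ay": 0, "az": 0, "gripper": 1}, {"x": 0, "y": 0, "z": 0, "ax": 0, "ay": 0, "az": 0, "gripper": 1}]'

```text
clock: 21.52
position: [545.5, 210.1, 107.4]
ee_rot: [0.984, 0.12, 0.131, -0.017]
contact_force: [-1.5, 0.8, 5.6]
gripper_width: 13.4
grasp_force: 60.3
```

```bash
python3 t4.py -7 3.5
```

```text
t 21.52 pos [545.5 210.1 107.4] F [-1.5  0.8  5.6] w 13.4 gf 60.3
shift cm (tool now) [-0.334  0.097  0.131] turn deg [-0.18 -0.23  0.05]
shift in target axes cm [-0.333  0.096  0.133]
plate in stud frame (x,y,h): [-3.41  0.96  3.61] F platform axes [2.1 1.1 5.4]
ik 0.0 [ 0.7   0.33 -0.56  0.26 -0.46  0.89] j [ 0.7   0.33 -0.55  0.26 -0.46  0.9 ]
```

>>> send_rows --targets '[{"x": -0.12, "y": 0, "z": 0.04, "ax": 0, "ay": 0, "az": 0, "gripper": 1}, {"x": -0.12, "y": 0, "z": 0.04, "ax": 0, "ay": 0, "az": 0, "gripper": 1}, {"x": 0, "y": 0, "z": 0, "ax": 0, "ay": 0, "az": 0, "gripper": 1}, {"x": 0, "y": 0, "z": 0, "ax": 0, "ay": 0, "az": 0, "gripper": 1}]'

```text
clock: 21.85
position: [543.5, 209.6, 106.0]
ee_rot: [0.984, 0.12, 0.131, -0.017]
contact_force: [-2.0, 0.3, 6.3]
gripper_width: 13.2
grasp_force: 60.2
```

>>> send_rows --targets '[{"x": -0.1, "y": 0, "z": 0.04, "ax": 0, "ay": 0, "az": 0, "gripper": 1}, {"x": 0, "y": 0, "z": 0, "ax": 0, "ay": 0, "az": 0, "gripper": 1}, {"x": 0, "y": 0, "z": 0, "ax": 0, "ay": 0, "az": 0, "gripper": 1}]'

```text
clock: 22.1
position: [543.1, 209.5, 105.8]
ee_rot: [0.984, 0.12, 0.132, -0.018]
contact_force: [-0.2, -0.9, 5.6]
gripper_width: 13.4
grasp_force: 60.4
```

```bash
python3 t4.py -7 3.5
```

```text
t 22.1 pos [543.1 209.5 105.8] F [-0.2 -0.9  5.6] w 13.4 gf 60.4
shift cm (tool now) [-0.057  0.102  0.035] turn deg [-0.19 -0.29  0.05]
shift in target axes cm [-0.057  0.101  0.036]
plate in stud frame (x,y,h): [-6.34  1.01  3.64] F platform axes [ 2.8 -0.9  4.9]
ik 0.0 [ 0.7   0.33 -0.56  0.26 -0.46  0.89] j [ 0.7   0.33 -0.56  0.26 -0.45  0.89]
```

>>> send_rows --targets '[{"x": -0.1, "y": 0, "z": 0.04, "ax": 0, "ay": 0, "az": 0, "gripper": 1}, {"x": 0, "y": 0, "z": 0, "ax": 0, "ay": 0, "az": 0, "gripper": 1}, {"x": 0, "y": 0, "z": 0, "ax": 0, "ay": 0, "az": 0, "gripper": 1}]'

```text
clock: 22.35
position: [543.0, 209.6, 105.7]
ee_rot: [0.984, 0.12, 0.133, -0.018]
contact_force: [0.7, -1.1, 6.7]
gripper_width: 13.3
grasp_force: 60.3
```

```bash
python3 t4.py -7 3.5|sed -n 4p
```

```text
plate in stud frame (x,y,h): [-6.44  1.09  3.62] F platform axes [ 4.2 -1.2  5.3]
```

>>> send_rows --targets '[{"x": -0.1, "y": 0, "z": 0.04, "ax": 0, "ay": 0, "az": 0, "gripper": 1}, {"x": 0, "y": 0, "z": 0, "ax": 0, "ay": 0, "az": 0, "gripper": 1}, {"x": 0, "y": 0, "z": 0, "ax": 0, "ay": 0, "az": 0, "gripper": 1}]'

```text
clock: 22.6
position: [542.9, 209.6, 105.6]
ee_rot: [0.984, 0.12, 0.133, -0.018]
contact_force: [3.2, -2.1, 6.4]
gripper_width: 13.2
grasp_force: 60.3
```

```bash
python3 t4.py -7 3.5|sed -n 4p
```

```text
plate in stud frame (x,y,h): [-6.57  1.16  3.6 ] F platform axes [ 5.8 -2.8  3.7]
```

The plate has reached its stop: it no longer moves and the sliding force is rising. I'll ease the press and open.

>>> send_rows --targets '[{"x": 0.03, "y": 0, "z": -0.15, "ax": 0, "ay": 0, "az": 0, "gripper": 1}, {"x": 0, "y": 0, "z": 0, "ax": 0, "ay": 0, "az": 0, "gripper": 1}, {"x": 0, "y": 0, "z": 0, "ax": 0, "ay": 0, "az": 0, "gripper": 1}]'

```text
clock: 22.85
position: [542.3, 209.5, 106.5]
ee_rot: [0.984, 0.12, 0.133, -0.018]
contact_force: [5.9, -1.1, 4.9]
gripper_width: 13.2
grasp_force: 60.0
```

```bash
python3 t4.py -7 3.5|sed -n 4p
```

```text
plate in stud frame (x,y,h): [-6.56  1.23  4.65] F platform axes [ 7.3 -2.5  0.8]
```

>>> send_rows --targets '[{"x": -0.02, "y": 0, "z": -0.15, "ax": 0, "ay": 0, "az": 0, "gripper": 1}, {"x": 0, "y": 0, "z": 0, "ax": 0, "ay": 0, "az": 0, "gripper": 1}, {"x": 0, "y": 0, "z": 0, "ax": 0, "ay": 0, "az": 0, "gripper": 1}]'

```text
clock: 23.1
position: [542.3, 209.6, 106.6]
ee_rot: [0.984, 0.12, 0.133, -0.018]
contact_force: [13.3, -0.4, -3.6]
gripper_width: 13.0
grasp_force: 60.5
```

```bash
python3 t4.py -7 3.5|sed -n 4p
```

```text
plate in stud frame (x,y,h): [-6.53  1.27  4.8 ] F platform axes [  8.4  -3.6 -10.3]
```

The upward tug is resisted with about 10 N and almost no movement, so the plate is locked behind the heads. I'll relax, open and withdraw along the tool axis.

>>> send_rows --targets '[{"x": 0.1, "y": 0.02, "z": 0.06, "ax": 0, "ay": 0, "az": 0, "gripper": 1}, {"x": 0, "y": 0, "z": 0, "ax": 0, "ay": 0, "az": 0, "gripper": 1}, {"x": 0, "y": 0, "z": 0, "ax": 0, "ay": 0, "az": 0, "gripper": 0.6}, {"x": 0, "y": 0, "z": 0, "ax": 0, "ay": 0, "az": 0, "gripper": 0.4}, {"x": 0, "y": 0, "z": 0, "ax": 0, "ay": 0, "az": 0, "gripper": 0.1}]'

```text
clock: 23.52
position: [538.6, 206.5, 104.0]
ee_rot: [0.985, 0.119, 0.128, -0.015]
contact_force: [0.1, 0.5, 0.3]
gripper_width: 36.5
grasp_force: 0.0
```

>>> send_rows --targets '[{"x": 0, "y": 0, "z": 0, "ax": 0, "ay": 0, "az": 0, "gripper": -0.1}, {"x": 0, "y": 0, "z": 0, "ax": 0, "ay": 0, "az": 0, "gripper": -0.1}, {"x": 0, "y": 0, "z": -0.5, "ax": 0, "ay": 0, "az": 0, "gripper": -0.1}, {"x": 0, "y": 0, "z": -1.5, "ax": 0, "ay": 0, "az": 0, "gripper": -0.1}, {"x": 0, "y": 0, "z": -2.5, "ax": 0, "ay": 0, "az": 0, "gripper": -0.1}]'

```text
clock: 23.93
position: [527.2, 203.6, 146.8]
ee_rot: [0.985, 0.119, 0.127, -0.015]
contact_force: [-0.0, 0.9, 0.6]
gripper_width: 47.4
grasp_force: 0.0
```

>>> send_rows --targets '[{"x": 0, "y": 0, "z": -3, "ax": 0, "ay": 0, "az": 0, "gripper": -0.1}, {"x": 0, "y": 0, "z": -3, "ax": 0, "ay": 0, "az": 0, "gripper": -0.1}, {"x": -3, "y": 1, "z": -2, "ax": 0, "ay": 0, "az": 0, "gripper": -0.1}, {"x": -3, "y": 2, "z": 0, "ax": 0, "ay": 0, "az": 0, "gripper": -0.1}, {"x": -3, "y": 2, "z": 0, "ax": 0, "ay": 0, "az": 0, "gripper": -0.1}]'

```text
clock: 24.35
position: [435.4, 130.4, 204.1]
ee_rot: [0.984, 0.12, 0.131, -0.017]
contact_force: [-0.1, -0.3, -0.8]
gripper_width: 46.6
grasp_force: 0.0
```

>>> send_rows --targets '[{"x": -1, "y": 3.5, "z": 0, "ax": 0, "ay": 0, "az": 0, "gripper": -0.1}, {"x": 0, "y": 3.5, "z": 0, "ax": 0, "ay": 0, "az": 0, "gripper": -0.1}, {"x": 0, "y": 3.5, "z": 0, "ax": 0, "ay": 0, "az": 0, "gripper": -0.1}, {"x": 0, "y": 3.5, "z": 0, "ax": 0, "ay": 0, "az": 0, "gripper": -0.1}, {"x": 0, "y": 3.5, "z": 0, "ax": 0, "ay": 0, "az": 0, "gripper": -0.1}]'

```text
clock: 24.77
position: [468.3, -43.2, 200.7]
ee_rot: [0.984, 0.12, 0.13, -0.016]
contact_force: [0.2, 0.1, -0.2]
gripper_width: 47.0
grasp_force: 0.0
```

```bash
python3 - <<'E'
from h import *
s=arm.read_state();print(s['clock'],s['position'],s['contact_force'])
im,d=arm.get_image("top");im2,d=arm.get_image("scene");np.savez("end.npz",top=im,scene=im2)
a=cv2.resize(im[160:240,140:230,::-1],(540,480),interpolation=cv2.INTER_CUBIC)
b=cv2.resize(im2[130:330,160:385,::-1],(540,480),interpolation=cv2.INTER_CUBIC)
cv2.imwrite("pics/end.png",cv2.resize(np.hstack([a,b]),(800,356)))
E
```

```text
24.7667 [468.26962221 -43.22061904 200.72129352] [ 0.19821046  0.12939773 -0.18136726]
```

View pics/end.png

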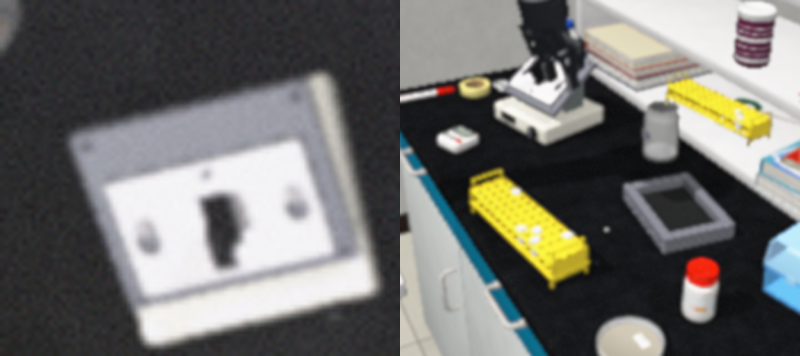

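The end pictures show the plate flat on the platform, with a stud in the narrow slot of each keyhole at about crop (148,233) and (296,205). The tray is empty and in place, and the gripper is clear.

```bash
python3 -c "
from bench import arm
print(arm.job_done())"
```

```text
the job is handed in; nothing more can be done
None
```

The keyhole plate is mounted and locked behind both stud heads, and the job is handed in at about 25 s; forces on the mixer stayed under about 15 N, and on the way I set the plate down once on free worktop to regrip it at a 20° tilt, because a straight grip could not reach the slope.

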